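# Fit a brazed flange to the leak-test stand

### The arm

A 6-joint arm with a two-finger parallel gripper is mounted at the origin on the work surface. World frame = base frame: x ahead of the robot, y to its left, z up, the work surface at z = 0. Lengths are in m, angles in rad, forces in N, time in s.
With the tool pointing down it reaches from about 0.325 to 0.9 m from the base axis. Payload 6.1 kg.
Tool frame: the origin (TCP) lies between the finger pads; the fingertips stand 14 mm ahead of it and the grasp point (between the pads) lies 5 mm behind it; z points along the fingers, y is the direction in which the jaws open and shut (so a half turn about z gives the same grasp; the last joint's range is limited). The gripper opens to 87 mm and grips with 3 to 60 N. Pads are 19 mm wide; open, the fingers measure 117 mm over their backs; the gripper's body (75 mm by 190 mm) begins 51 mm behind the grasp point.
Start: joints at [-1.446, 0.22, 1.526, -0, 1.395, -0.126], TCP at [0.155, -0.605, 0.237] pointing down, gripper open.
Joint ranges: [-2.98, 2.98], [-0.91, 2.08], [0.09, 2.57], [-1.24, 4.39], [0.2, 2.65], [-2.68, 2.68]. Speed limits (rad/s): [2.57, 2.57, 3.01, 3.14, 3.14, 3.14].

### API

Orientations are given as a rotation vector (axis times angle).
In Python, from workcell import r, vision gives the robot as it stands. The module is installed in compiled form; this text tells all that it offers.
- The arm moves only by the tool play_rows, never from a script. Its argument "deltas" is a list of rows, each a list of 3 entries, a list of its own where there are three numbers: the shift along the world's x, y, z in m, then the turn, a rotation vector about the world's x, y, z in degrees, then the finger opening in m, from 0 to 0.087. A call has 1 to 8 rows; each row shifts and turns the pose as measured when the row begins; what a row does not reach is not made up. A row lasts 1/10 s, in which the tool goes at most 50 mm and 8.59 degrees, less where a joint would pass 70% of its speed; a pose out of reach is approached as far as the arm can. A call with a gripper value outside its range is refused whole. The fingers move at their own pace and stop on an object; "newtons" is the grip in N (left out, the last holds). Time passes only in rows, so rows that do not move let the fingers close. It gives the time, the measured TCP pose, the force and the opening at its end, in the units of the state.
- r.get_obs(): the state, without advancing time (a new reading comes with each control period).
- vision.capture(name): name is "side" or "top"; returns (picture, depth): 400x640x3 uint8, blue, green, red; 400x640 float32, m along the optical axis (not along the pixel's ray), 0 where there is no reading.
- vision.calibration(name): a dict with "fx", "fy", "cx", "cy" (pixels), "R" (3x3) and "t" (3): a world point X has camera coordinates R X + t. Camera axes: x right, y down, z forward; pixel columns grow to the right and rows downward; lengths in m; the calibration is good to about 2 mm. A picture is of the moment at which its call begins. calibration takes no time and is no camera call.
- r.finish_job(): hands the job in, once; it reports no verdict.
The state is a dict: "time": time; "joint_pos": joint angles; "joint_vel": joint speeds; "joint_efforts": joint torques, N m; "ee_pos": TCP position; "ee_rot": TCP orientation; "ft_force": force on the tool from outside, world axes, zero at the start; "wrist_torque": the same for the moment, N m; "opening": opening from 0.0 (shut) to 1.0 (fully open).
Only numpy, scipy, OpenCV 4.12 (cv2) and the standard library are available. Lean on these libraries where they do the work, as an engineer would, in place of code of your own. Each camera call takes 0.05 s, during which the arm holds its last target.

### The job

Make the brazed pipe flange ready for its leak test: lay the aluminium sealing ring over the brass nozzle of the test stand, then line up both holes of the flange with the two studs and lower it gently, without dropping it, until it lies flat on the ring. Then put one thick yellow washer on each stud, right down on the flange, and let go. Leave the nuts and everything else on the bench where they are.

Things in the scene. Friction and masses are not known exactly. Their poses are not given: they have to be found in the camera images.
- stand: Leak-test stand fixed to the bench, turned up to 0.35 rad. Grey base 200 x 190 x 10 mm, blue body, level aluminium face plate 68 (x) by 146 mm (y), its top 60 mm above the bench. Studs at y = +50 and -50 mm, nozzle midway. Behind (+x): low brass fittings, a 64 mm dial gauge 104 mm from the nozzle's axis, top 89 mm up. Origin: on the bench below the nozzle's axis; z up, y along the stud line.
- port (a point): Point on the nozzle's axis at the level of the stand's top face (60 mm above the bench); axes as the stand's. The brass nozzle here is 32 mm in diameter and stands 12 mm above the face, its top 4 mm tapered to 27 mm.
- stud_left (a point): Centre of the tip of the stud at +y of the stand. Both studs are upright steel, 12 mm in diameter, 46 mm tall above the face, the last 5 mm tapered to 6 mm.
- stud_right (a point): Centre of the tip of the stud at -y of the stand, 46 mm above the top face.
- flange: Oval dark steel flange, flat on the bench, 140 (y) by 66 (x) by 10 mm, 0.4 to 0.75 kg. Through holes of 15 mm at y = +50 and -50 mm; a 36 mm bore underneath clears the nozzle. Either end fits either stud. Seated on the ring, its underside is 8 mm and its upper face 18 mm above the stand's face, and the studs stand 28 mm proud of it. Origin: centre of the underside; z up, y along the line of the holes.
- hole_a (a point): Centre of the flange's hole at +y, at its underside.
- hole_b (a point): Centre of the flange's hole at -y, at its underside.
- stub_top (a point): Top centre of the copper pipe stub brazed upright on the flange's middle: 28 mm diameter, 46 mm tall above the flange's upper face; its top is 56 mm above the underside. Grip it here, fingers on its +x and -x sides of the flange, clear of the studs.
- seal: Bright aluminium sealing ring, flat on the bench: 56 mm outside, 36 mm inside diameter, 8 mm thick, rigid, about 35 g. Either face may go down. Origin: centre of the underside, z up.
- seal_mid (a point): Centre of the sealing ring at mid-thickness, 4 mm above its underside.
- washer_a: Thick yellow zinc-plated steel washer, flat on the bench: 36 mm outside diameter, 15 mm bore, 8 mm thick, about 50 g. The two washers are alike; either may go on either stud, either face down. Origin: centre of the underside, z up.
- washer_a_mid (a point): Centre of washer_a at mid-thickness, 4 mm above its underside.
- washer_b: The second thick yellow washer, same as washer_a. Origin: centre of the underside, z up.
- washer_b_mid (a point): Centre of washer_b at mid-thickness.
- nut_a: Bystander, not needed: bright steel hex nut, 22 mm over corners, 10 mm thick (the two nuts are alike); leave it where it is. Origin: centre of its underside.
- nut_b: Bystander, not needed: the second bright hex nut; leave it where it is. Origin: centre of its underside.
- spray: Bystander, not needed: white spray can, 52 mm across, 190 mm tall; leave it where it is. Origin: centre of its underside.
- screwdriver: Bystander, not needed: red-handled screwdriver lying down, 200 mm long; leave it where it is. Origin: centre of its underside.
- wrench: Bystander, not needed: flat steel spanner lying down, 200 mm long; leave it where it is. Origin: centre of its underside.
- tape: Bystander, not needed: yellow and black tape measure, 66 x 34 x 62 mm; leave it where it is. Origin: centre of its underside.
- tee: Bystander, not needed: copper tee fitting lying down, 58 mm long; leave it where it is. Origin: centre of its underside.
- valve: Bystander, not needed: small brass valve with a blue hand cap, 100 mm long, 50 mm tall; leave it where it is. Origin: centre of its underside.

How it is judged:
On the way, in this order (a step that is already met when the one before it is completed fails the run):
1. the sealing ring lies flat on the stand's face, around the nozzle (horizontal distance between seal_mid and port below 0.004 m and z of seal_mid in the frame of port between 0.002 and 0.006 m and angle between the z axis of seal_mid and the z axis of port, either way round below 0.08 rad), for 0.2 s.
2. the flange, with both studs through its holes, lies flat on the ring (all of step 1 and horizontal distance between flange and port below 0.004 m and z of flange in the frame of port between 0.006 and 0.01 m and angle between the z axis of flange and the z axis of port, either way round below 0.05 rad and angle between the y axis of flange and the y axis of stand, either way round below 0.07 rad), for 0.2 s.
3. one washer is on a stud, flat on the flange (horizontal distance between flange and port below 0.004 m and z of flange in the frame of port between 0.006 and 0.01 m and angle between the z axis of flange and the z axis of port, either way round below 0.05 rad and angle between the y axis of flange and the y axis of stand, either way round below 0.07 rad and ((horizontal distance between washer_a_mid and stud_left below 0.004 m and z of washer_a_mid in the frame of port between 0.0195 and 0.0245 m and angle between the z axis of washer_a_mid and the z axis of port, either way round below 0.12 rad) or (horizontal distance between washer_a_mid and stud_right below 0.004 m and z of washer_a_mid in the frame of port between 0.0195 and 0.0245 m and angle between the z axis of washer_a_mid and the z axis of port, either way round below 0.12 rad) or (horizontal distance between washer_b_mid and stud_left below 0.004 m and z of washer_b_mid in the frame of port between 0.0195 and 0.0245 m and angle between the z axis of washer_b_mid and the z axis of port, either way round below 0.12 rad) or (horizontal distance between washer_b_mid and stud_right below 0.004 m and z of washer_b_mid in the frame of port between 0.0195 and 0.0245 m and angle between the z axis of washer_b_mid and the z axis of port, either way round below 0.12 rad))), for 0.2 s.
At the end, for the whole second after the job is handed in: Ring flat on the stand's face around the nozzle; flange flat on the ring, a stud through each hole; one washer on each stud, flat on the flange. Each within 4 mm of its axis and 2 mm of its resting height (washers 2.5 mm), upright within 0.05 to 0.12 rad, and at rest (all of step 2 and ((horizontal distance between washer_a_mid and stud_left below 0.004 m and z of washer_a_mid in the frame of port between 0.0195 and 0.0245 m and angle between the z axis of each of washer_a_mid, washer_b_mid and the z axis of port, either way round below 0.12 rad and horizontal distance between washer_b_mid and stud_right below 0.004 m and z of washer_b_mid in the frame of port between 0.0195 and 0.0245 m) or (horizontal distance between washer_a_mid and stud_right below 0.004 m and z of washer_a_mid in the frame of port between 0.0195 and 0.0245 m and angle between the z axis of each of washer_a_mid, washer_b_mid and the z axis of port, either way round below 0.12 rad and horizontal distance between washer_b_mid and stud_left below 0.004 m and z of washer_b_mid in the frame of port between 0.0195 and 0.0245 m)) and linear speed of each of seal, flange, washer_a, washer_b below 0.02 m/s); the robot touches nothing.
It fails at once if a bystander is pushed more than 30 mm from its place (distance of any of nut_a, nut_b, spray, screwdriver, wrench, tape, tee, valve from where it was at the start of the episode above 0.03 m).
It fails at once if the flange is dropped onto the stand (over 0.4 m/s in the last 40 mm above its seat) (horizontal distance between flange and port below 0.015 m and z of flange in the frame of port below 0.048 m and linear speed of flange above 0.4 m/s).
It also fails if it takes over 72 s, if anything falls off the work surface, if the arm or the gripper's body presses on something with over 40 N, if the wrist force passes 120 N, or if a joint passes its speed limit or range.

## Working session

There is one attempt and no reset: what is moved stays moved. The work goes in short steps, Python scripts to look and compute and a tool call to move; the robot and the scene stay as the last step left them, time stands still between calls to the robot, and variables do not carry over. Pictures are saved under pics/ and viewed, and the job is handed in when it is done.

Besides the shell and the picture viewer there is one more tool, called after ">>>" as a command line: name --argument value ..., lists and objects as JSON in quotes. play_rows: Moves the arm, as the interface text tells. Its arguments: {"type":"object","properties":{"deltas":{"type":"array"},"newtons":{"type":"number"}},"required":["deltas"]}

```bash
mkdir -p pics
cat > h.py <<'E'
import numpy as np, cv2
from workcell import r, vision
def cap(n,tag):
    p,d=vision.capture(n); cv2.imwrite(f'pics/{tag}.png',p); np.save(f'pics/{tag}.npy',d); return p,d
def ray(n,u,v,z):
    c=vision.calibration(n); R=np.array(c['R']);t=np.array(c['t'])
    C=-R.T@t; d=R.T@np.array([(u-c['cx'])/c['fx'],(v-c['cy'])/c['fy'],1])
    s=(z-C[2])/d[2]; return C+s*d
def proj(n,X):
    c=vision.calibration(n); p=np.array(c['R'])@np.array(X)+np.array(c['t'])
    return c['fx']*p[0]/p[2]+c['cx'], c['fy']*p[1]/p[2]+c['cy']
def cloud(n,d):
    c=vision.calibration(n); R=np.array(c['R']);t=np.array(c['t'])
    v,u=np.mgrid[:d.shape[0],:d.shape[1]]
    P=np.stack([(u-c['cx'])/c['fx']*d,(v-c['cy'])/c['fy']*d,d],-1)
    return (P-t)@R
def crop(tag,u0,v0,u1,v1,k,out):
    p=cv2.imread(f'pics/{tag}.png')[v0:v1,u0:u1]; cv2.imwrite(f'pics/{out}.png',cv2.resize(p,None,fx=k,fy=k,interpolation=cv2.INTER_CUBIC))
E
python3 - <<'E'
from h import *
for n in('top','side'):
    cap(n,n+'0'); c=vision.calibration(n); R=np.array(c['R']); print(n,c['fx'],-R.T@np.array(c['t']),R[2])
print(r.get_obs())
E
```

```text
top 414.80985106950055 [0.31728927 0.02056674 1.14216146] [ 0.17252127  0.00921622 -0.98496268]
side 451.3165591316438 [0.086822   0.63976556 1.00284064] [ 0.37465781 -0.514173   -0.77152942]
{'time': 0.1, 'joint_pos': array([-1.44608578e+00,  2.21170129e-01,  1.52748406e+00, -2.30700229e-05,
        1.39467211e+00, -1.26082707e-01]), 'joint_vel': array([-1.28530865e-03, -6.43721897e-05, -3.10342977e-03, -1.01913662e-03,
       -1.01546125e-04,  3.12169622e-04]), 'joint_efforts': array([ 1.22550529e-03, -4.95942020e+01, -3.88519692e+01,  7.01319217e-02,
        5.15114015e-02, -5.00698422e-05]), 'ee_pos': array([ 0.15504183, -0.60492555,  0.23553914]), 'ee_rot': array([-3.11520446e+00, -3.92703017e-01,  3.37852105e-05]), 'ft_force': array([ 0.14449013, -0.83738059,  0.4040975 ]), 'wrist_torque': array([-0.02686318,  0.00758839,  0.00518782]), 'opening': 1.0003455927566125}
```

View pics/top0.png

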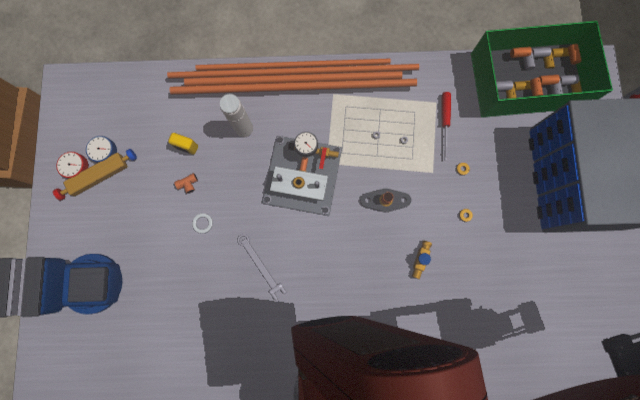

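View pics/side0.png

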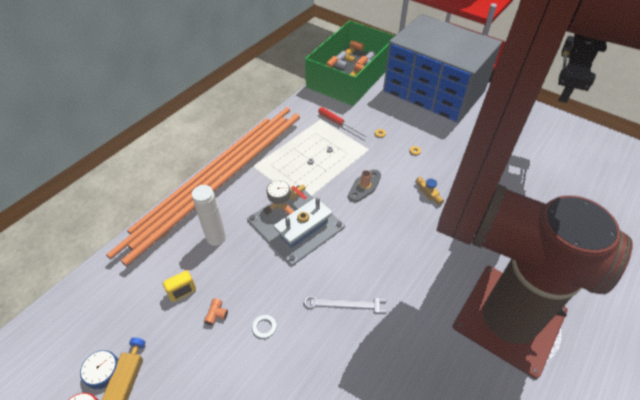

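Run:
```python
from h import *
crop('top0',250,120,350,220,6,'t_stand')
crop('top0',350,150,490,230,5,'t_fl')
crop('top0',160,165,230,240,6,'t_ring')
crop('side0',240,170,390,270,5,'s_stand')
crop('side0',340,120,440,210,6,'s_fl')
crop('side0',190,290,290,350,6,'s_ring')
```

```text
(no output)
```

View pics/t_stand.png

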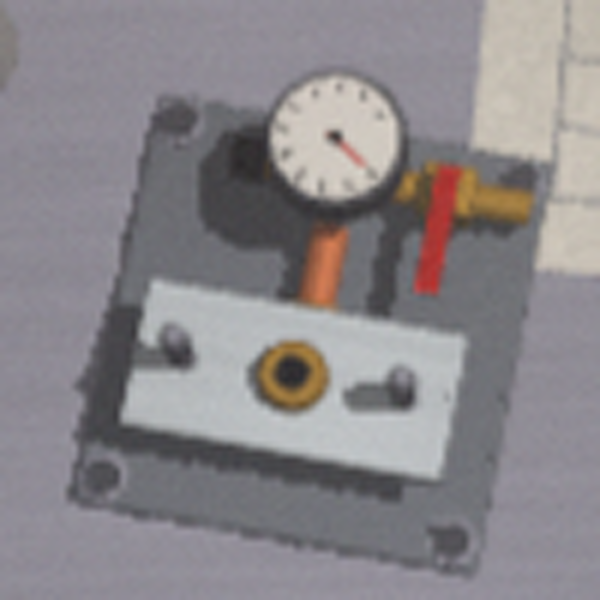

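View pics/t_fl.png

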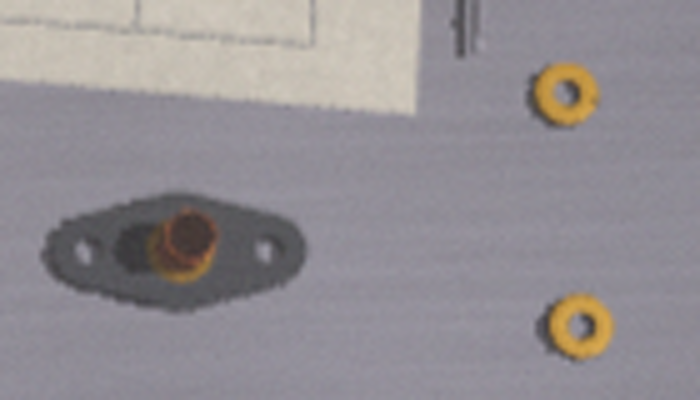

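View pics/t_ring.png

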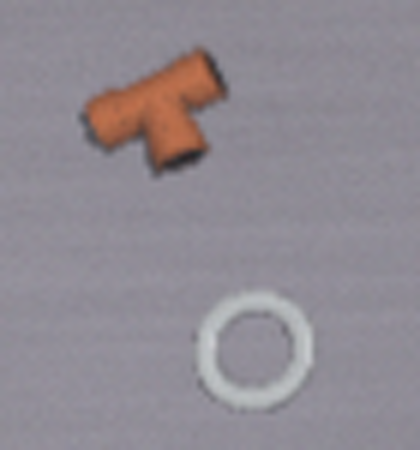

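View pics/s_stand.png

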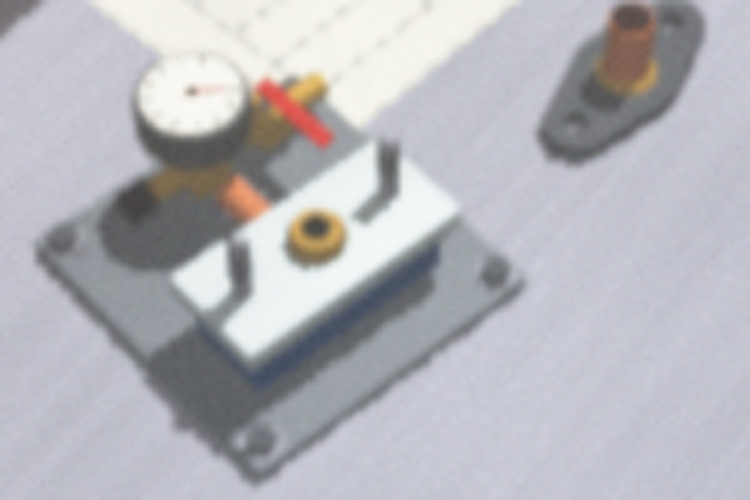

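View pics/s_fl.png

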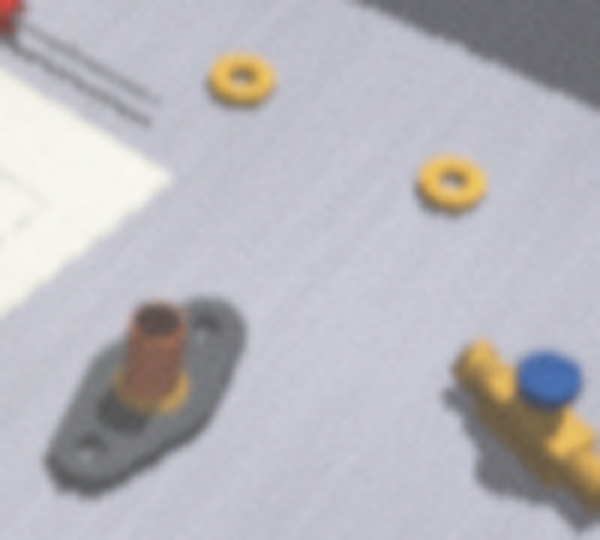

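View pics/s_ring.png

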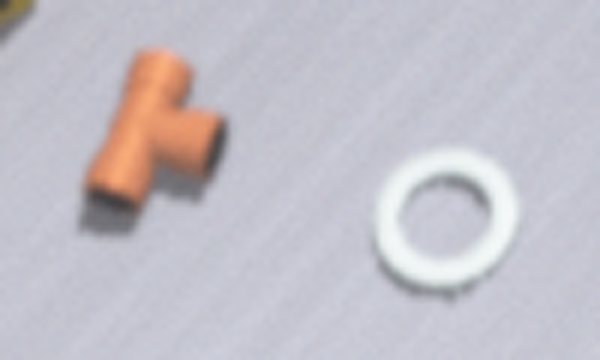

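Run:
```python
from h import *
def f(n,u0,v0,k,x,y,z): return ray(n,u0+(x+.5)/k-.5,v0+(y+.5)/k-.5,z)[:2].round(4)
T=lambda x,y,z:f('top',250,120,6,x,y,z)
S=lambda x,y,z:f('side',240,170,5,x,y,z)
print('plate top',[T(*p,.06) for p in[(152,280),(468,338),(441,478),(122,424)]])
print('mean',np.mean([T(*p,.06) for p in[(152,280),(468,338),(441,478),(122,424)]],0))
print('nozzle',T(293,372,.072))
print('tips',T(170,330,.106),T(405,375,.106))
print('plate side',[S(*p,.06) for p in[(380,140),(462,210),(252,362),(170,275)]])
print('mean',np.mean([S(*p,.06) for p in[(380,140),(462,210),(252,362),(170,275)]],0))
print('nozzle s',S(317,229,.072))
print('tips s',S(237,243,.106),S(387,143,.106))
F=lambda x,y,z:f('top',350,150,5,x,y,z); G=lambda x,y,z:f('side',340,120,6,x,y,z)
print('stub',F(191,237,.056),G(157,317,.056))
print('holes',F(85,250,.008),F(267,250,.008),G(92,446,.01),G(207,322,.01))
print('washers',F(567,94,.008),F(581,326,.008),G(242,77,.008),G(452,181,.008))
print('ring',f('top',160,165,6,255,350,.008),f('side',190,290,6,447,216,.008))
# color-based centroids
for n in('top','side'):
    p=cv2.imread(f'pics/{n}0.png'); hsv=cv2.cvtColor(p,cv2.COLOR_BGR2HSV)
    m=cv2.inRange(hsv,(15,110,110),(32,255,255))
    m=cv2.morphologyEx(m,cv2.MORPH_CLOSE,np.ones((5,5)))
    N,L,st,ce=cv2.connectedComponentsWithStats(m)
    for i in range(1,N):
        if st[i,4]>30: print(n,st[i],ce[i].round(2),ray(n,*ce[i],.006)[:2].round(4))
    g=cv2.inRange(p,(185 if n=='top' else 215,)*3,(255,)*3)
    N,L,st,ce=cv2.connectedComponentsWithStats(g)
    for i in range(1,N):
        if st[i,4]>60: print(n,'W',st[i],ce[i].round(2),ray(n,*ce[i],.007)[:2].round(4))
```

```text
plate top [array([0.595 , 0.1513]), array([0.5638, 0.0107]), array([0.5009, 0.0246]), array([0.5297, 0.1653])]
mean [0.54735  0.087975]
nozzle [0.5482 0.0882]
tips [0.5609 0.1383] [0.538  0.0384]
plate side [array([0.5626, 0.0145]), array([0.4987, 0.0274]), array([0.5275, 0.1691]), array([0.5957, 0.152 ])]
mean [0.546125 0.09075 ]
nozzle s [0.5469 0.0901]
tips s [0.5568 0.1408] [0.5353 0.0445]
stub [ 0.5023 -0.1471] [ 0.5051 -0.1486]
holes [ 0.505  -0.0956] [ 0.5018 -0.196 ] [ 0.5048 -0.097 ] [ 0.5035 -0.1989]
washers [ 0.5849 -0.3688] [ 0.4542 -0.365 ] [ 0.5855 -0.3661] [ 0.4545 -0.3626]
ring [0.4541 0.3603] [0.4537 0.3611]
top [547  48  17  19 143] [553.82  56.24] [ 0.9137 -0.6639]
top [509  81  21  17 146] [517.03  87.86] [ 0.8192 -0.546 ]
top [16 98  8 20 45] [ 18.76 107.53] [0.8099 0.9055]
top [ 12 128   7  19  37] [ 13.95 135.86] [0.7238 0.9112]
top [168 133  30  21 330] [182.8  142.05] [0.6887 0.421 ]
top [321 147  18  10  77] [330.18 152.23] [6.445e-01 6.000e-04]
top [ 61 153  67  42 963] [ 93.51 173.53] [0.6045 0.6724]
top [457 163  13  12 118] [462.76 168.28] [ 0.5857 -0.36
[... 1009 characters left out ...]
32] [0.5751 0.0563]
side [163 270  32  31 457] [178.09 283.08] [0.6994 0.4026]
side [ 102  347   39   53 1089] [122.93 376.34] [0.6242 0.629 ]
side W [ 255  120  113   76 4553] [309.96 158.82] [ 0.6967 -0.1354]
side W [192 186  21  14 220] [202.02 192.37] [0.866  0.1587]
side W [285 199  47  41 661] [306.07 218.48] [0.5656 0.0552]
side W [275 220  11  11  73] [280.81 225.16] [0.6072 0.1143]
side W [319 301  55   6 185] [349.16 303.44] [0.3261 0.197 ]
side W [253 315  23  22 232] [263.9  325.49] [0.4545 0.3609]
side W [550 331  11  27  93] [556.03 345.01] [-0.1087  0.0045]
side W [ 82 351  32  32 736] [ 97.53 366.79] [0.6852 0.6488]
side W [ 75 395  18   5  77] [ 83.44 397.18] [0.6554 0.7055]
```

>>> play_rows --deltas '[[[0.04,-0.01,0],[0,0,8],0.087],[[0.04,0.025,0],[0,0,8],0.087],[[0.04,0.028,0],[0,0,8],0.087],[[0.04,0.028,0],[0,0,8],0.087],[[0.035,0.035,0],[0,0,8],0.087],[[0.03,0.04,0],[0,0,8],0.087],[[0.03,0.04,0],[0,0,8],0.087],[[0.03,0.04,0],[0,0,8],0.087]]'

```text
time: 0.9
ee_pos: [0.438, -0.378, 0.2287]
ee_rot: [-2.398, -2.017, 0.007]
ft_force: [0.8, -0.7, 0.7]
opening: 0.998
```

>>> play_rows --deltas '[[[0.006,0.049,0],[0,0,-1],0.087],[[0.006,0.049,0],[0,0,-1],0.087],[[0.004,0.049,0],[0,0,0],0.087],[[0,0.049,0],[0,0,0],0.087],[[0,0.049,0],[0,0,0],0.087],[[0,0.049,0],[0,0,0],0.087],[[0,0.049,0],[0,0,0],0.087],[[0,0.049,0],[0,0,0],0.087]]'

```text
time: 1.7
ee_pos: [0.4532, 0.0207, 0.2254]
ee_rot: [-2.426, -1.977, 0.006]
ft_force: [0.5, -0.1, -0.7]
opening: 0.999
```

>>> play_rows --deltas '[[[0,0.049,0],[0,0,0],0.087],[[0,0.049,0],[0,0,0],0.087],[[0,0.049,0],[0,0,0],0.087],[[0,0.049,0],[0,0,0],0.087],[[0,0.049,-0.02],[0,0,0],0.087],[[0,0.049,-0.02],[0,0,0],0.087],[[0,0.03,-0.03],[0,0,0],0.087],[[0,0,0],[0,0,0],0.087]]'

```text
time: 2.5
ee_pos: [0.448, 0.3502, 0.1556]
ee_rot: [-2.42, -1.985, 0.002]
ft_force: [-0.5, -0.2, -0.0]
opening: 0.997
```

>>> play_rows --deltas '[[[0.006,0.01,-0.045],[0,0,0],0.087],[[0,0,-0.045],[0,0,0],0.087],[[0,0,0],[0,0,0],0.087]]'

```text
time: 2.8
ee_pos: [0.4543, 0.3608, 0.0668]
ee_rot: [-2.418, -1.99, -0.001]
ft_force: [-1.6, -1.1, -0.9]
opening: 1.0
```

Run:
```python
from h import *
cap('top','t1');cap('side','s1')
o=r.get_obs();print(o['ee_pos'],o['ee_rot'])
for n in('top','side'):print(proj(n,o['ee_pos']),proj(n,o['ee_pos']*[1,1,0]))
crop('t1',140,160,270,270,5,'t1c');crop('s1',200,250,330,360,5,'s1c')
```

```text
[0.458244   0.36299761 0.07290267] [-2.41944646 -1.99007153 -0.01604602]
(np.float64(193.69887911900594), np.float64(218.61930033280348)) (np.float64(201.9921696673036), np.float64(221.79794286446617))
(np.float64(259.12992821855664), np.float64(312.7371760894724)) (np.float64(262.377027327379), np.float64(326.5605584659446))
```

View pics/t1c.png

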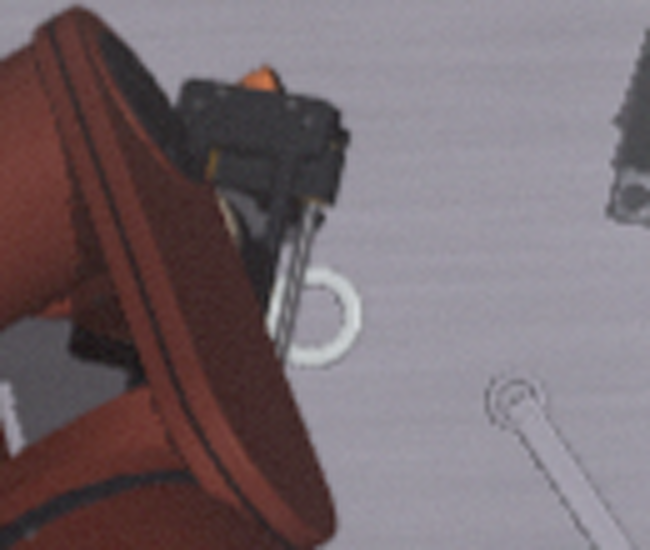

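View pics/s1c.png

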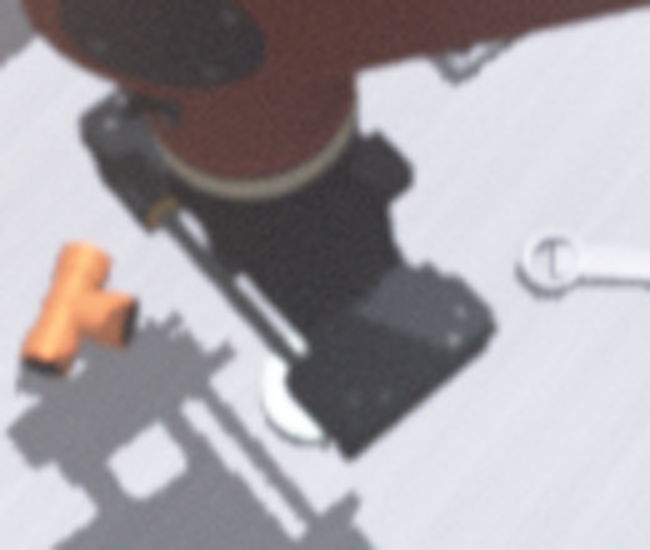

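>>> play_rows --deltas '[[[0,0,0],[0,0,0],0.087],[[0,0,0],[0,0,0],0.087]]'

```text
time: 3.1
ee_pos: [0.4616, 0.3639, 0.0787]
ee_rot: [-2.422, -1.99, -0.028]
ft_force: [0.4, 0.7, 1.0]
opening: 1.0
```

Run:
```python
from h import *
for i in range(3):
    o=r.get_obs();print(o['time'],o['ee_pos'],o['ee_rot'],o['joint_vel'],o['ft_force'])
    p,d=vision.capture('side')
```

```text
3.1 [0.46156169 0.36388703 0.07866176] [-2.42152221 -1.98954246 -0.02792579] [-0.00571509 -0.03285365 -0.02342129 -0.00086939  0.01108819 -0.00158744] [0.41673541 0.74981711 0.96875998]
3.15 [0.46209    0.36417707 0.07919011] [-2.42171769 -1.98967157 -0.03009706] [ 0.00201598  0.00393498  0.00061689  0.00167199 -0.0124032   0.00111668] [ 1.36529624 -0.13296112 -0.11675109]
3.2 [0.46186767 0.36413458 0.07879533] [-2.42158327 -1.98968109 -0.02945124] [ 2.47365199e-03  1.15491225e-02  1.06928403e-02  2.02021875e-03
 -4.61681288e-03 -1.53113500e-05] [-0.54781437  0.15926477 -0.05099782]
```

```bash
cat >> h.py <<'E'
from scipy.spatial.transform import Rotation as Ro
def need(xyz,jaw,show=True):
    "delta to reach xyz with vertical tool and jaw dir (deg, mod 180)"
    o=r.get_obs(); R=Ro.from_rotvec(o['ee_rot']); M=R.as_matrix()
    cur=np.degrees(np.arctan2(M[1,1],M[0,1]))
    best=None
    for j in(jaw,jaw+180,jaw-180):
        if best is None or abs(j-cur)<abs(best-cur): best=j
    a=np.radians(best); y=np.array([np.cos(a),np.sin(a),0]); z=np.array([0,0,-1.]); x=np.cross(y,z)
    T=Ro.from_matrix(np.stack([x,y,z],1)); d=np.degrees((T*R.inv()).as_rotvec())
    print('t',o['time'],'pos',o['ee_pos'].round(4),'jaw',cur.round(2),'tilt',np.degrees(np.arccos(-M[2,2])).round(2),'op',round(o['opening'],3),'q6',o['joint_pos'][5].round(2),'F',o['ft_force'].round(1))
    print('d',(np.array(xyz)-o['ee_pos']).round(4),'rot',d.round(2))
E
python3 -c "
from h import *
need((.454,.3605,.06),-12)"
```

```text
t 3.25 pos [0.4614 0.364  0.0782] jaw -11.18 tilt 1.1 op 1.001 q6 0.72 F [ 0.2 -0.9 -0.5]
d [-0.0074 -0.0035 -0.0182] rot [-0.97  0.52 -0.82]
```

>>> play_rows --deltas '[[[-0.004,-0.002,-0.01],[-0.5,0.3,-0.4],0.087],[[-0.003,-0.0015,-0.015],[-0.5,0.3,-0.4],0.087],[[0,0,-0.013],[0,0,0],0.087],[[0,0,-0.008],[0,0,0],0.087],[[0,0,-0.005],[0,0,0],0.087],[[0,0,-0.002],[0,0,0],0.087]]'

```text
time: 3.85
ee_pos: [0.4528, 0.3596, 0.0204]
ee_rot: [2.442, 1.976, -0.006]
ft_force: [0.7, -0.2, -0.1]
opening: 0.998
```

```bash
python3 -c "
from h import *
need((.454,.3605,.016),-12)"
```

```text
t 3.85 pos [0.4528 0.3596 0.0204] jaw -12.05 tilt 0.23 op 0.998 q6 0.75 F [ 0.7 -0.2 -0.1]
d [ 0.0012  0.0009 -0.0044] rot [ 0.15 -0.18  0.05]
```

>>> play_rows --deltas '[[[0.001,0.0009,-0.003],[0.1,-0.1,0],0.087],[[0,0,-0.001],[0,0,0],0.087],[[0,0,0],[0,0,0],0.05],[[0,0,0],[0,0,0],0.05],[[0,0,0],[0,0,0],0.05],[[0,0,0],[0,0,0],0.05]]' --newtons 5

```text
time: 4.45
ee_pos: [0.4548, 0.3611, 0.0168]
ee_rot: [-2.442, -1.976, -0.0]
ft_force: [0.5, 0.3, -0.5]
opening: 0.718
```

```bash
python3 -c "
from h import *
need((.454,.3605,.016),-12)"
```

```text
t 4.45 pos [0.4548 0.3611 0.0168] jaw -12.04 tilt 0.01 op 0.718 q6 0.75 F [ 0.5  0.3 -0.5]
d [-0.0008 -0.0006 -0.0008] rot [-0.01  0.    0.04]
```

>>> play_rows --deltas '[[[0,0,0],[0,0,0],0.05],[[0,0,0],[0,0,0],0.05],[[0,0,0],[0,0,0],0.05]]'

```text
time: 4.75
ee_pos: [0.455, 0.3612, 0.0172]
ee_rot: [2.442, 1.976, 0.001]
ft_force: [0.5, 0.4, -0.3]
opening: 0.633
```

```bash
python3 -c "
from h import *
need((.454,.3605,.016),78)"
```

```text
t 4.75 pos [0.455  0.3612 0.0172] jaw -12.05 tilt 0.05 op 0.633 q6 0.75 F [ 0.5  0.4 -0.3]
d [-0.001  -0.0007 -0.0012] rot [ 1.000e-02  6.000e-02 -8.995e+01]
```

>>> play_rows --deltas '[[[0,0,0],[0,0,0],0.075],[[0,0,0],[0,0,0],0.075],[[0,0,0],[0,0,8],0.075],[[0,0,0],[0,0,8.5],0.075],[[0,0,0],[0,0,8.5],0.075],[[0,0,0],[0,0,8.5],0.075],[[0,0,0],[0,0,8.5],0.075],[[0,0,0],[0,0,8.5],0.075]]'

```text
time: 5.55
ee_pos: [0.4551, 0.3613, 0.0173]
ee_rot: [-1.345, -2.839, -0.002]
ft_force: [0.1, -0.0, 0.7]
opening: 0.859
```

>>> play_rows --deltas '[[[0,0,0],[0,0,8.5],0.075],[[0,0,0],[0,0,8.5],0.075],[[0,0,0],[0,0,8.5],0.075],[[0,0,0],[0,0,8.5],0.07],[[0,0,0],[0,0,4],0.065],[[0,0,0],[0,0,0],0.065]]'

```text
time: 6.15
ee_pos: [0.4551, 0.3613, 0.0173]
ee_rot: [-0.328, -3.124, -0.001]
ft_force: [-0.1, 0.2, 0.7]
opening: 0.76
```

```bash
python3 -c "
from h import *
need((.455,.3612,.0165),78)"
```

```text
t 6.15 pos [0.4551 0.3613 0.0173] jaw 78.0 tilt 0.07 op 0.76 q6 -0.83 F [-0.1  0.2  0.7]
d [-0.0001 -0.0001 -0.0008] rot [-0.05 -0.04 -0.  ]
```

Excellent tracking. Close gently in this direction, then reopen and rotate back.

>>> play_rows --deltas '[[[0,0,0],[0,0,0],0.05],[[0,0,0],[0,0,0],0.05],[[0,0,0],[0,0,0],0.05],[[0,0,0],[0,0,0],0.05],[[0,0,0],[0,0,0],0.05],[[0,0,0],[0,0,0],0.05]]'

```text
time: 6.75
ee_pos: [0.4551, 0.3613, 0.0173]
ee_rot: [-0.338, -3.123, -0.001]
ft_force: [-0.4, 0.1, 0.3]
opening: 0.645
```

>>> play_rows --deltas '[[[0,0,0],[0,0,0],0.065],[[0,0,0],[0,0,0],0.065],[[0,0,0],[0,0,-8.5],0.065],[[0,0,0],[0,0,-8.5],0.065],[[0,0,0],[0,0,-8.5],0.065],[[0,0,0],[0,0,-8.5],0.065],[[0,0,0],[0,0,-8.5],0.065],[[0,0,0],[0,0,-8.5],0.065]]'

```text
time: 7.55
ee_pos: [0.4551, 0.3613, 0.0173]
ee_rot: [-1.669, -2.661, -0.002]
ft_force: [-0.1, 0.2, -0.1]
opening: 0.75
```

>>> play_rows --deltas '[[[0,0,0],[0,0,-8.5],0.065],[[0,0,0],[0,0,-8.5],0.065],[[0,0,0],[0,0,-8.5],0.065],[[0,0,0],[0,0,-8.5],0.065],[[0,0,0],[0,0,-5],0.065],[[0,0,0],[0,0,0],0.05],[[0,0,0],[0,0,0],0.05],[[0,0,0],[0,0,0],0.05]]' --newtons 12

```text
time: 8.35
ee_pos: [0.4551, 0.3614, 0.0173]
ee_rot: [2.47, 1.941, 0.002]
ft_force: [0.7, 0.0, 0.4]
opening: 0.631
```

```bash
python3 -c "
from h import *
need((.455,.3612,.0165),-12)"
```

```text
t 8.35 pos [0.4551 0.3614 0.0173] jaw -13.7 tilt 0.07 op 0.631 q6 0.77 F [0.7 0.  0.4]
d [-0.0001 -0.0002 -0.0008] rot [-0.04  0.06  1.7 ]
```

Run:
```python
from h import *
from scipy.optimize import least_squares
def px(u0,v0,k,p): return np.array([u0+(p[0]+.5)/k-.5,v0+(p[1]+.5)/k-.5])
C=[(34,73),(34,-73),(-34,-73),(-34,73)]
data={'top':[(c[0],c[1],60) for c in C]+[(0,0,72),(0,50,106),(0,-50,106)],
}
obs={'top':[px(250,120,6,p) for p in[(152,280),(468,338),(441,478),(122,424),(293,372),(170,330),(405,375)]],
'side':[px(240,170,5,p) for p in[(170,275),(380,140),(462,210),(252,362),(317,229),(237,243),(387,143)]]}
M=np.array(data['top'])/1000.
def pred(n,q):
    c,s=np.cos(q[2]),np.sin(q[2])
    X=np.stack([q[0]+c*M[:,0]-s*M[:,1],q[1]+s*M[:,0]+c*M[:,1],M[:,2]],1)
    return np.array([proj(n,x) for x in X])
w=np.array([1,1,1,1,1.5,.5,.5])[:,None]
for n in('top','side'):
    s=least_squares(lambda q:((pred(n,q)-np.array(obs[n]))*w).ravel(),[.547,.089,-.21],loss='soft_l1',f_scale=.5,x_scale=[.01,.01,.1])
    print(n,s.x.round(4)); print((pred(n,s.x)-np.array(obs[n])).round(2).tolist())
for nm,x,y in[('base top',None,None)]:
    B=[ray('top',*px(250,120,6,p),.01)[:2] for p in[(152,97),(548,162),(473,577),(70,500)]]
    B2=[ray('side',*px(240,170,5,p),.01)[:2] for p in[(36,248),(258,484),(526,283)]]
    for L in(B,B2):
        for i in range(len(L)):
            d=L[i]-L[i-1]; print(np.linalg.norm(d).round(4),np.degrees(np.arctan2(d[1],d[0])).round(2))
```

```text
top [ 0.5479  0.0881 -0.2101]
[[-0.42, -0.51], [0.37, -0.82], [0.32, 0.54], [-0.49, -0.07], [0.03, 0.1], [0.5, 0.96], [-0.31, 0.21]]
side [ 0.5464  0.0906 -0.212 ]
[[-0.5, 0.86], [0.04, -0.82], [0.5, -0.08], [-0.33, -0.18], [0.04, 0.21], [0.29, -0.36], [0.45, -0.76]]
0.1967 -11.69
0.1905 -101.59
0.2003 167.98
0.1894 77.33
0.27 31.31
0.1976 166.88
0.1891 -101.69
```

>>> play_rows --deltas '[[[0,0,0.005],[0,0,0.5],0.05],[[0,0,0.02],[0,0,0.5],0.05],[[0,0,0.03],[0,0,0],0.05],[[0,0,0.03],[0,0,0],0.05],[[0,0,0.02],[0,0,0],0.05],[[0,0,0.01],[0,0,0],0.05]]'

```text
time: 8.95
ee_pos: [0.4521, 0.3596, 0.1346]
ee_rot: [-2.444, -1.973, 0.009]
ft_force: [-0.2, 0.3, -0.5]
opening: 0.634
```

>>> play_rows --deltas '[[[0.012,-0.03,0.01],[0,0,0],0.05],[[0.015,-0.045,0.01],[0,0,0],0.05],[[0.016,-0.045,0],[0,0,0],0.05],[[0.016,-0.045,0],[0,0,0],0.05],[[0.016,-0.045,0],[0,0,0],0.05],[[0.012,-0.03,0],[0,0,0],0.05],[[0.006,-0.018,0],[0,0,0],0.05],[[0.003,-0.008,0],[0,0,0],0.05]]'

```text
time: 9.75
ee_pos: [0.5496, 0.0855, 0.1573]
ee_rot: [-2.432, -1.989, 0.001]
ft_force: [-0.2, 0.0, -1.2]
opening: 0.632
```

Run:
```python
from h import *
need((.548,.090,.13),-12.1)
cap('top','t2');cap('side','s2')
crop('t2',250,120,350,220,6,'t2c');crop('s2',240,150,360,250,6,'s2c')
need((.548,.090,.13),-12.1)
```

```text
t 9.75 pos [0.5496 0.0855 0.1573] jaw -11.45 tilt 0.05 op 0.632 q6 0.21 F [-0.2  0.  -1.2]
d [-0.0016  0.0045 -0.0273] rot [ 0.02 -0.05 -0.65]
t 9.85 pos [0.5494 0.0865 0.1573] jaw -11.44 tilt 0.05 op 0.629 q6 0.21 F [ 0.1 -0.1 -0.7]
d [-0.0014  0.0035 -0.0273] rot [ 0.01 -0.05 -0.66]
```

View pics/t2c.png

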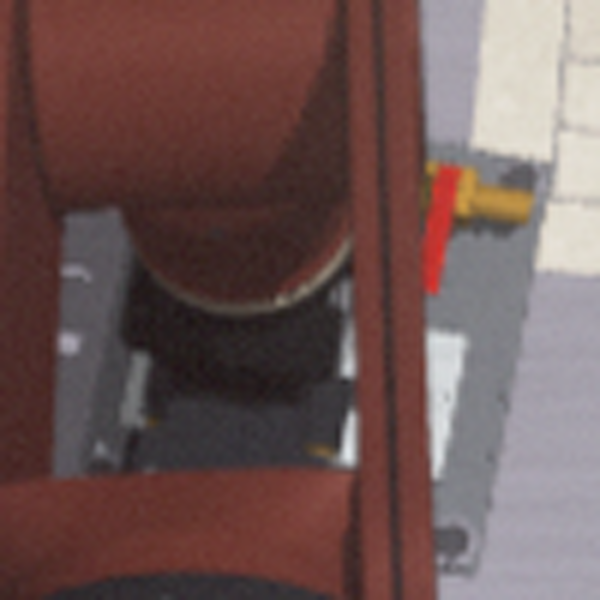

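View pics/s2c.png

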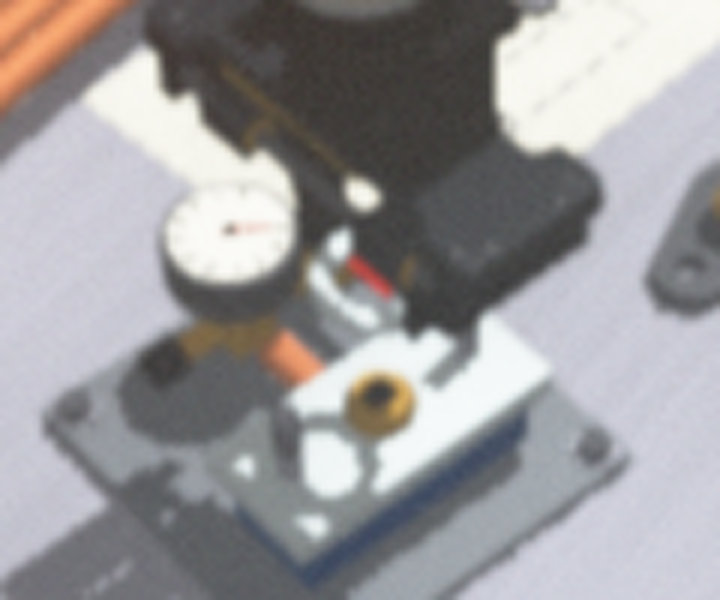

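>>> play_rows --deltas '[[[-0.0015,0.003,-0.015],[0,0,-0.6],0.05],[[0,0,-0.02],[0,0,0],0.05],[[0,0,-0.015],[0,0,0],0.05],[[0,0,-0.005],[0,0,0],0.05],[[0,0,-0.001],[0,0,0],0.05]]'

```text
time: 10.35
ee_pos: [0.5442, 0.0966, 0.0956]
ee_rot: [-2.434, -1.98, 0.003]
ft_force: [0.5, -0.4, -0.4]
opening: 0.629
```

Run:
```python
from h import *
need((.548,.090,.096),-12.1)
cap('side','s3')
crop('s3',270,180,350,250,8,'s3c')
need((.548,.090,.096),-12.1)
```

```text
t 10.35 pos [0.5442 0.0966 0.0956] jaw -11.76 tilt 0.25 op 0.629 q6 0.24 F [ 0.5 -0.4 -0.4]
d [ 0.0038 -0.0066  0.0004] rot [-0.11 -0.23 -0.34]
t 10.4 pos [0.5441 0.0966 0.0957] jaw -11.76 tilt 0.27 op 0.63 q6 0.24 F [-0.9  0.3  0.1]
d [ 0.0039 -0.0066  0.0003] rot [-0.12 -0.24 -0.34]
```

View pics/s3c.png

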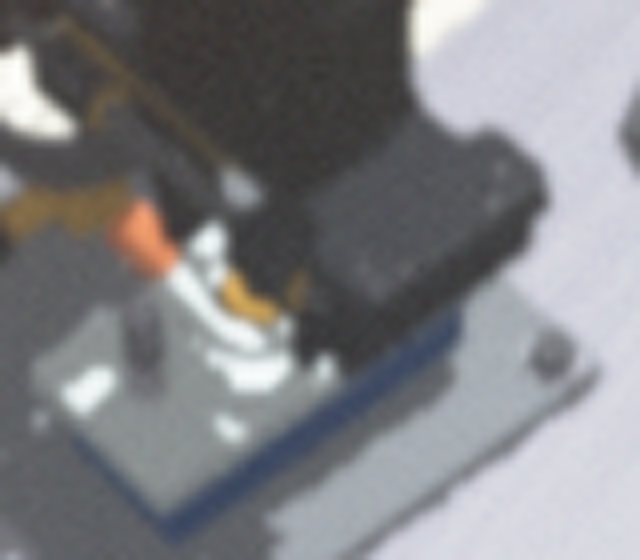

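>>> play_rows --deltas '[[[0.002,-0.0033,0],[-0.1,-0.2,-0.2],0.05],[[0.0015,-0.003,0],[0,0,0],0.05],[[0,0,0],[0,0,0],0.05]]'

```text
time: 10.7
ee_pos: [0.5488, 0.0909, 0.0971]
ee_rot: [2.439, 1.979, 0.003]
ft_force: [-0.1, 0.6, -0.8]
opening: 0.628
```

Run:
```python
from h import *
need((.548,.090,.096),-12.1)
cap('side','s4')
crop('s4',270,180,350,250,8,'s4c')
need((.548,.090,.096),-12.1)
```

```text
t 10.7 pos [0.5488 0.0909 0.0971] jaw -11.88 tilt 0.12 op 0.628 q6 0.23 F [-0.1  0.6 -0.8]
d [-0.0008 -0.0009 -0.0011] rot [-0.01  0.12 -0.22]
t 10.75 pos [0.5488 0.091  0.0972] jaw -11.9 tilt 0.13 op 0.63 q6 0.23 F [ 0.6 -0.3 -1.1]
d [-0.0008 -0.001  -0.0012] rot [-0.02  0.13 -0.2 ]
```

View pics/s4c.png

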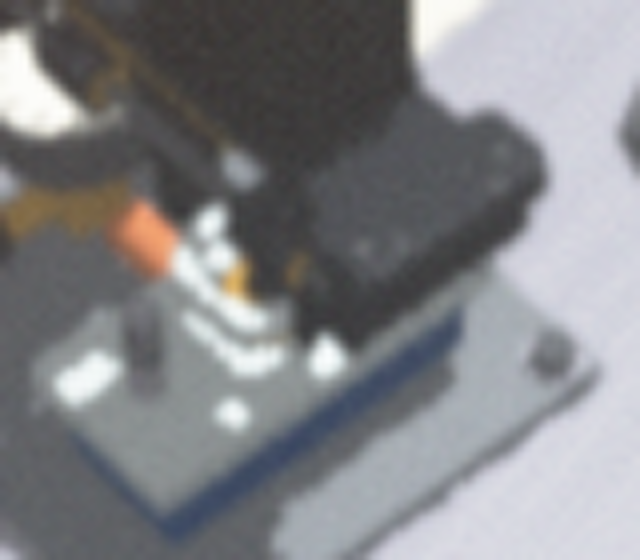

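>>> play_rows --deltas '[[[-0.0008,-0.0005,-0.003],[0,0,-0.2],0.05],[[0,0,-0.004],[0,0,0],0.05],[[0,0,-0.003],[0,0,0],0.05],[[0,0,-0.002],[0,0,0],0.05]]'

```text
time: 11.15
ee_pos: [0.5488, 0.09, 0.0855]
ee_rot: [2.442, 1.972, 0.006]
ft_force: [0.2, -0.1, -0.6]
opening: 0.631
```

Run:
```python
from h import *
need((.548,.0905,.0773),-12.1)
```

```text
t 11.15 pos [0.5488 0.09   0.0855] jaw -12.17 tilt 0.27 op 0.631 q6 0.23 F [ 0.2 -0.1 -0.6]
d [-0.0008  0.0005 -0.0082] rot [-0.03  0.27  0.07]
```

>>> play_rows --deltas '[[[0,0,-0.002],[0,0.2,0],0.05],[[0,0,-0.002],[0,0,0],0.05],[[0,0,-0.001],[0,0,0],0.05]]'

```text
time: 11.45
ee_pos: [0.5484, 0.09, 0.0795]
ee_rot: [-2.444, -1.973, -0.0]
ft_force: [0.4, -0.3, -0.7]
opening: 0.63
```

Run:
```python
from h import *
need((.548,.0905,.0773),-12.1)
```

```text
t 11.45 pos [0.5484 0.09   0.0795] jaw -12.17 tilt 0.03 op 0.63 q6 0.23 F [ 0.4 -0.3 -0.7]
d [-0.0004  0.0005 -0.0022] rot [-0.03 -0.01  0.07]
```

>>> play_rows --deltas '[[[0.0006,-0.0001,0],[0,0,0],0.05],[[0.0006,-0.0001,0],[0,0,0],0.05]]'

```text
time: 11.65
ee_pos: [0.5494, 0.0899, 0.0792]
ee_rot: [-2.443, -1.973, 0.001]
ft_force: [-1.2, 0.7, -0.2]
opening: 0.632
```

>>> play_rows --deltas '[[[0.0006,-0.0001,0],[0,0,0],0.05]]'

```text
time: 11.75
ee_pos: [0.5495, 0.0897, 0.079]
ee_rot: [-2.443, -1.973, 0.002]
ft_force: [-1.6, 0.5, -0.1]
opening: 0.63
```

>>> play_rows --deltas '[[[0.0006,-0.0001,0],[0,0,0],0.05]]'

```text
time: 11.85
ee_pos: [0.5496, 0.0897, 0.0788]
ee_rot: [-2.442, -1.972, 0.004]
ft_force: [-2.7, 0.9, 0.5]
opening: 0.626
```

>>> play_rows --deltas '[[[0.0006,-0.0001,0],[0,0,0],0.05]]'

```text
time: 11.95
ee_pos: [0.5497, 0.0895, 0.0787]
ee_rot: [-2.442, -1.972, 0.006]
ft_force: [-2.7, -0.5, 0.6]
opening: 0.629
```

>>> play_rows --deltas '[[[-0.002,0.0004,0],[0,0,0],0.05],[[-0.0015,0.0003,0],[0,0,0],0.05],[[-0.0006,0.0001,0],[0,0,0],0.05]]'

```text
time: 12.25
ee_pos: [0.547, 0.09, 0.0793]
ee_rot: [-2.444, -1.973, 0.001]
ft_force: [1.2, -1.5, -1.2]
opening: 0.631
```

>>> play_rows --deltas '[[[-0.0006,0.0001,0],[0,0,0],0.05]]'

```text
time: 12.35
ee_pos: [0.5468, 0.09, 0.0796]
ee_rot: [2.444, 1.973, -0.0]
ft_force: [0.9, -0.7, -0.3]
opening: 0.628
```

>>> play_rows --deltas '[[[-0.0006,0.0001,0],[0,0,0],0.05]]'

```text
time: 12.45
ee_pos: [0.5466, 0.09, 0.0798]
ee_rot: [2.443, 1.973, 0.001]
ft_force: [1.9, -1.0, -1.3]
opening: 0.63
```

>>> play_rows --deltas '[[[0.0016,-0.0003,0],[0,0,0],0.05],[[0.0003,0.001,0],[0,0,0],0.05],[[0.0002,0.0008,0],[0,0,0],0.05]]'

```text
time: 12.75
ee_pos: [0.5486, 0.0906, 0.0798]
ee_rot: [2.442, 1.973, -0.002]
ft_force: [-0.7, -6.0, -0.6]
opening: 0.631
```

>>> play_rows --deltas '[[[0.0001,0.0008,0],[0,0,0],0.05]]'

```text
time: 12.85
ee_pos: [0.5486, 0.0906, 0.0797]
ee_rot: [2.441, 1.972, -0.004]
ft_force: [0.6, -5.4, -0.4]
opening: 0.632
```

>>> play_rows --deltas '[[[0.0001,0.0008,0],[0,0,0],0.05]]'

```text
time: 12.95
ee_pos: [0.5485, 0.0906, 0.0795]
ee_rot: [2.441, 1.972, -0.006]
ft_force: [0.3, -5.2, 0.0]
opening: 0.631
```

>>> play_rows --deltas '[[[-0.0003,-0.0018,0],[0,0,0],0.05],[[-0.0003,-0.0012,0],[0,0,0],0.05],[[-0.0001,-0.0006,0],[0,0,0],0.05]]'

```text
time: 13.25
ee_pos: [0.5477, 0.088, 0.0794]
ee_rot: [2.443, 1.973, -0.004]
ft_force: [-0.1, 0.5, -0.1]
opening: 0.632
```

>>> play_rows --deltas '[[[-0.0001,-0.0008,0],[0,0,0],0.05]]'

```text
time: 13.35
ee_pos: [0.5476, 0.0874, 0.0794]
ee_rot: [2.443, 1.973, -0.004]
ft_force: [0.3, 0.4, -0.1]
opening: 0.631
```

>>> play_rows --deltas '[[[-0.0001,-0.0008,0],[0,0,0],0.05]]'

```text
time: 13.45
ee_pos: [0.5474, 0.0868, 0.0794]
ee_rot: [2.443, 1.973, -0.003]
ft_force: [-0.3, 0.2, -0.8]
opening: 0.632
```

>>> play_rows --deltas '[[[-0.0001,-0.0008,0],[0,0,0],0.05]]'

```text
time: 13.55
ee_pos: [0.5473, 0.086, 0.0795]
ee_rot: [2.443, 1.973, -0.003]
ft_force: [0.5, 1.3, -1.2]
opening: 0.633
```

>>> play_rows --deltas '[[[-0.0001,-0.0008,0],[0,0,0],0.05]]'

```text
time: 13.65
ee_pos: [0.5473, 0.0859, 0.0795]
ee_rot: [2.444, 1.974, -0.001]
ft_force: [0.6, 4.4, -1.5]
opening: 0.634
```

>>> play_rows --deltas '[[[-0.0001,-0.0008,0],[0,0,0],0.05]]'

```text
time: 13.75
ee_pos: [0.5473, 0.0858, 0.0795]
ee_rot: [-2.444, -1.973, -0.001]
ft_force: [1.3, 5.1, -1.8]
opening: 0.627
```

>>> play_rows --deltas '[[[0.0004,0.0014,0],[0,0,0],0.05],[[0.0002,0.0009,-0.001],[0,0,0],0.05],[[0,0,-0.0012],[0,0,0],0.05]]'

```text
time: 14.05
ee_pos: [0.548, 0.0875, 0.0774]
ee_rot: [2.443, 1.974, -0.001]
ft_force: [0.3, 0.1, -0.2]
opening: 0.631
```

Run:
```python
from h import *
need((.5479,.0882,.0773),-12.1)
```

```text
t 14.05 pos [0.548  0.0875 0.0774] jaw -12.14 tilt 0.06 op 0.631 q6 0.23 F [ 0.3  0.1 -0.2]
d [-0.0001  0.0007 -0.0001] rot [ 0.06 -0.    0.04]
```

Nudge to centre, touch down, then release and open.

>>> play_rows --deltas '[[[0,0.0007,-0.0006],[0,0,0],0.05],[[0,0,-0.0004],[0,0,0],0.05],[[0,0,0],[0,0,0],0.07],[[0,0,0],[0,0,0],0.07],[[0,0,0],[0,0,0],0.07],[[0,0,0],[0,0,0],0.07]]'

```text
time: 14.65
ee_pos: [0.5481, 0.0871, 0.077]
ee_rot: [2.442, 1.973, -0.003]
ft_force: [-0.2, -0.4, 0.0]
opening: 0.795
```

Run:
```python
from h import *
need((.5479,.0882,.0773),-12.1)
```

```text
t 14.65 pos [0.5481 0.0871 0.077 ] jaw -12.13 tilt 0.18 op 0.795 q6 0.23 F [-0.2 -0.4  0. ]
d [-0.0002  0.0011  0.0003] rot [ 0.18 -0.02  0.03]
```

>>> play_rows --deltas '[[[0,0,0.015],[0,0,0],0.075],[[0,0,0.03],[0,0,0],0.075],[[0,0,0.035],[0,0,0],0.075],[[-0.005,-0.03,0],[0,0,2],0.07],[[-0.009,-0.045,0],[0,0,3],0.065],[[-0.01,-0.045,0],[0,0,3],0.06],[[-0.01,-0.045,0],[0,0,2.5],0.06],[[-0.007,-0.03,0],[0,0,0],0.06]]'

```text
time: 15.45
ee_pos: [0.5075, -0.1104, 0.1692]
ee_rot: [2.227, 2.201, 0.004]
ft_force: [0.9, 0.6, 0.1]
opening: 0.697
```

>>> play_rows --deltas '[[[-0.003,-0.018,0],[0,0,0],0.06],[[-0.001,-0.006,0],[0,0,0],0.06],[[0,0,0],[0,0,0],0.06]]'

```text
time: 15.75
ee_pos: [0.5031, -0.1397, 0.1729]
ee_rot: [2.231, 2.192, 0.005]
ft_force: [-0.4, -0.6, -0.2]
opening: 0.69
```

Run:
```python
from h import *
need((.5033,-.1468,.12),-1.5)
cap('side','s5');cap('top','t5')
need((.5033,-.1468,.12),-1.5)
crop('s5',250,170,350,250,7,'s5c')
crop('t5',250,120,350,220,6,'t5c')
crop('top0',350,180,425,220,10,'tfl2');crop('side0',340,160,400,210,12,'sfl2')
```

```text
t 15.75 pos [ 0.5031 -0.1397  0.1729] jaw -1.01 tilt 0.85 op 0.69 q6 -0.4 F [-0.4 -0.6 -0.2]
d [ 0.0002 -0.0071 -0.0529] rot [ 0.46  0.71 -0.49]
t 15.85 pos [ 0.5033 -0.1386  0.1726] jaw -0.91 tilt 0.83 op 0.688 q6 -0.4 F [-0.7  0.5 -0. ]
d [ 0.     -0.0082 -0.0526] rot [ 0.44  0.7  -0.59]
```

View pics/s5c.png

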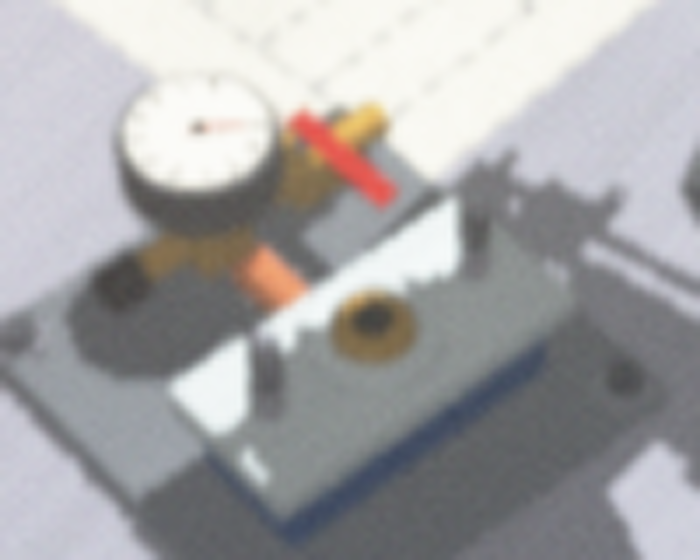

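View pics/tfl2.png

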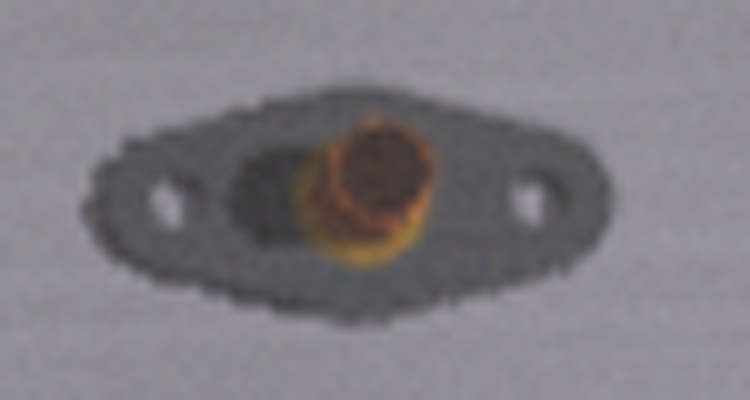

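View pics/sfl2.png

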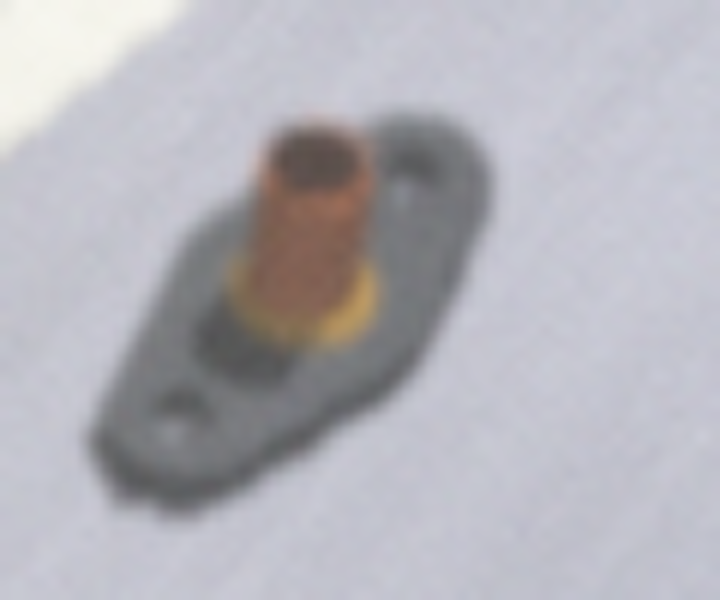

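View pics/t5c.png

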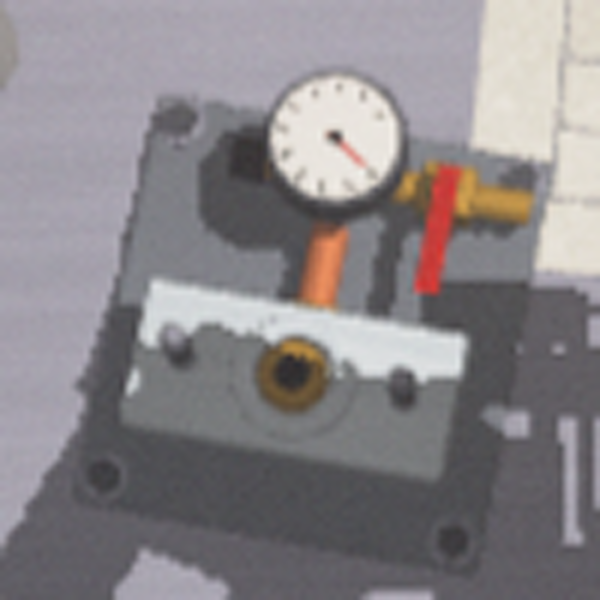

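Run:
```python
from h import *
d=np.load('pics/t5.npy'); P=cloud('top',d)
ds=np.load('pics/s5.npy'); Q=cloud('side',ds)
yaw=-.211
for n,A in(('top',P),('side',Q)):
    X=A.reshape(-1,3); rel=X[:,:2]-[.5479,.0882]; rr=np.linalg.norm(rel,axis=1)
    m=(rr>.019)&(rr<.027); print(n,m.sum(),np.percentile(X[m,2],[10,50,90]).round(4))
    m2=(rr>.031)&(rr<.036)&(X[:,2]>.03); print('plate',np.median(X[m2,2]).round(4))
    yl=-rel[:,0]*np.sin(yaw)+rel[:,1]*np.cos(yaw); xl=rel[:,0]*np.cos(yaw)+rel[:,1]*np.sin(yaw)
    mm=(abs(xl)<.033)&(abs(yl)<.042)&(X[:,2]>.0645)&(X[:,2]<.0705)&(rr>.014)
    print('ring pts',mm.sum(), X[mm,:2].mean(0).round(4),[ (xl[mm].min()+xl[mm].max())/2, (yl[mm].min()+yl[mm].max())/2])
from h import crop
# flange mask
for n,box in(('top',(350,180,425,220)),('side',(340,160,400,210))):
    p=cv2.imread(f'pics/{n}0.png'); g=p.max(2)
    m=np.zeros(g.shape,np.uint8); u0,v0,u1,v1=box
    # bench colour vs flange
    sub=p[v0:v1,u0:u1].astype(int); br=sub.max(2)
    mm=(br<125).astype(np.uint8) if n=='top' else (br<150).astype(np.uint8)
    # add copper
    mm|=((sub[...,2]-sub[...,0])>15).astype(np.uint8)
    cs,_=cv2.findContours(mm,cv2.RETR_EXTERNAL,cv2.CHAIN_APPROX_NONE); c=max(cs,key=cv2.contourArea)
    m=np.zeros(mm.shape,np.uint8); cv2.drawContours(m,[c],-1,1,-1)
    vv,uu=np.nonzero(m); W=np.array([ray(n,u+u0,v+v0,.008)[:2] for u,v in zip(uu,vv)])
    cen=W.mean(0); w,V=np.linalg.eigh(np.cov((W-cen).T)); a=V[:,1]*np.sign(V[1,1])
    print(n,cen.round(4),'yaw',np.degrees(-np.arctan2(a[0],a[1])).round(2))
    if n=='top': print('ends',W[:,1].min(),W[:,1].max(),W[:,0].min(),W[:,0].max())
def pt(n,u0,v0,k,x,y,z): return ray(n,u0+(x+.5)/k-.5,v0+(y+.5)/k-.5,z)[:2].round(4)
t=lambda x,y,z:pt('top',350,180,10,x,y,z); s=lambda x,y,z:pt('side',340,160,12,x,y,z)
print('holes top(rim)',t(174,200,.008),t(544,194,.008),'stub',t(382,170,.056))
print('holes side',s(182,408,.009),s(407,172,.009),'stub',s(317,160,.056))
```

```text
top 155 [0.0661 0.0684 0.071 ]
plate 0.06
ring pts 187 [0.5462 0.089 ] [np.float64(-0.00344327166079853), np.float64(0.0054346143450660234)]
side 166 [0.0617 0.0673 0.0701]
plate 0.0595
ring pts 182 [0.5477 0.0904] [np.float64(-0.0012736261228129698), np.float64(0.0008264531233085348)]
top [ 0.5021 -0.1449] yaw -0.26
ends -0.2158140096448156 -0.07153316552678272 0.4685557112573815 0.536222020731853
side [ 0.5024 -0.142 ] yaw 2.9
holes top(rim) [ 0.5051 -0.0966] [ 0.5035 -0.1988] stub [ 0.5035 -0.1471]
holes side [ 0.5065 -0.0986] [ 0.5041 -0.1964] stub [ 0.5037 -0.1474]
```

>>> play_rows --deltas '[[[0,-0.003,-0.01],[0.4,0.7,-8.5],0.045],[[0,-0.003,-0.01],[0,0,-8.5],0.045],[[0,-0.002,-0.01],[0,0,-8.5],0.045],[[0,0,-0.01],[0,0,-8.5],0.045],[[0,0,-0.01],[0,0,-8.5],0.045],[[0,0,-0.01],[0,0,-8.5],0.045],[[0,0,0],[0,0,-8.5],0.045],[[0,0,0],[0,0,-8.5],0.045]]'

```text
time: 16.65
ee_pos: [0.5058, -0.1346, 0.1106]
ee_rot: [-3.091, -0.552, 0.005]
ft_force: [-0.1, 0.2, -0.4]
opening: 0.518
```

>>> play_rows --deltas '[[[0,0,0],[0,0,-8.5],0.045],[[0,0,0],[0,0,-8.5],0.045],[[0,0,0],[0,0,-5],0.045],[[0,0,0],[0,0,0],0.045]]'

```text
time: 17.05
ee_pos: [0.5066, -0.1279, 0.1098]
ee_rot: [-3.136, 0.057, 0.007]
ft_force: [-0.8, 0.0, 1.0]
opening: 0.517
```

Run:
```python
from h import *
need((.5037,-.1473,.042),-91.1)
```

```text
t 17.05 pos [ 0.5066 -0.1279  0.1098] jaw -92.07 tilt 0.39 op 0.517 q6 1.21 F [-0.8  0.   1. ]
d [-0.0029 -0.0194 -0.0678] rot [-0.29 -0.26  0.96]
```

>>> play_rows --deltas '[[[-0.0015,-0.01,0],[-0.3,-0.2,0.9],0.045],[[-0.001,-0.008,0],[0,0,0],0.045],[[0,0,-0.005],[0,0,0],0.045]]'

```text
time: 17.35
ee_pos: [0.5049, -0.1455, 0.1053]
ee_rot: [3.14, -0.015, 0.001]
ft_force: [0.7, -0.8, 0.0]
opening: 0.52
```

Run:
```python
from h import *
need((.5037,-.1473,.042),-91.1)
```

```text
t 17.35 pos [ 0.5049 -0.1455  0.1053] jaw -90.54 tilt 0.07 op 0.52 q6 1.15 F [ 0.7 -0.8  0. ]
d [-0.0012 -0.0018 -0.0633] rot [ 0.06  0.03 -0.56]
```

>>> play_rows --deltas '[[[-0.001,-0.0015,-0.008],[0,0,-0.5],0.045],[[0,0,-0.012],[0,0,0],0.045],[[0,0,-0.014],[0,0,0],0.045],[[0,0,-0.012],[0,0,0],0.045],[[0,0,-0.008],[0,0,0],0.045],[[0,0,-0.004],[0,0,0],0.045],[[0,0,-0.002],[0,0,0],0.045]]'

```text
time: 18.05
ee_pos: [0.5014, -0.1466, 0.0372]
ee_rot: [-3.14, 0.029, 0.006]
ft_force: [1.4, 0.8, -0.4]
opening: 0.519
```

Run:
```python
from h import *
need((.5037,-.1473,.042),-91.1)
```

```text
t 18.05 pos [ 0.5014 -0.1466  0.0372] jaw -91.07 tilt 0.24 op 0.519 q6 1.15 F [ 1.4  0.8 -0.4]
d [ 0.0023 -0.0007  0.0048] rot [-0.07 -0.23 -0.03]
```

>>> play_rows --deltas '[[[0.002,-0.0005,0.003],[0,-0.2,0],0.035],[[0,0,0],[0,0,0],0.02],[[0,0,0],[0,0,0],0.02],[[0,0,0],[0,0,0],0.02],[[0,0,0],[0,0,0],0.02],[[0,0,0],[0,0,0],0.02],[[0,0,0],[0,0,0],0.02],[[0,0,0],[0,0,0],0.02]]' --newtons 10

```text
time: 18.85
ee_pos: [0.5041, -0.1474, 0.0409]
ee_rot: [-3.141, 0.029, -0.002]
ft_force: [0.3, -0.3, -2.2]
opening: 0.317
```

Run:
```python
from h import *
need((.5037,-.1473,.042),-91.1)
```

```text
t 18.85 pos [ 0.5041 -0.1474  0.0409] jaw -91.05 tilt 0.07 op 0.317 q6 1.15 F [ 0.3 -0.3 -2.2]
d [-0.0004  0.0001  0.0011] rot [-0.02  0.07 -0.05]
```

>>> play_rows --deltas '[[[0,0,0],[0,0,0],0.042],[[0,0,0],[0,0,0],0.042],[[0,0,0],[0,0,0],0.042],[[0,0,0],[0,0,8.5],0.042],[[0,0,0],[0,0,8.5],0.042],[[0,0,0],[0,0,8.5],0.042],[[0,0,0],[0,0,8.5],0.042],[[0,0,0],[0,0,8.5],0.042]]'

```text
time: 19.65
ee_pos: [0.5059, -0.148, 0.0432]
ee_rot: [2.931, 1.131, 0.007]
ft_force: [-0.0, -0.1, 0.9]
opening: 0.485
```

>>> play_rows --deltas '[[[0,0,0],[0,0,8.5],0.042],[[0,0,0],[0,0,8.5],0.042],[[0,0,0],[0,0,8.5],0.042],[[0,0,0],[0,0,8.5],0.042],[[0,0,0],[0,0,8],0.042],[[0,0,0],[0,0,4],0.042],[[0,0,0],[0,0,0],0.042]]'

```text
time: 20.35
ee_pos: [0.5073, -0.1485, 0.0451]
ee_rot: [2.235, 2.206, 0.009]
ft_force: [-0.0, 0.2, -0.1]
opening: 0.484
```

Run:
```python
from h import *
need((.5041,-.1474,.041),-1.1)
```

```text
t 20.35 pos [ 0.5073 -0.1485  0.0451] jaw -0.75 tilt 0.32 op 0.484 q6 -0.43 F [-0.   0.2 -0.1]
d [-0.0032  0.0011 -0.0041] rot [-0.2   0.26 -0.35]
```

Correct position, then grip firmly.

>>> play_rows --deltas '[[[-0.002,0.0008,-0.003],[-0.2,0.2,-0.3],0.042],[[-0.001,0.0002,-0.001],[0,0,0],0.042],[[0,0,0],[0,0,0],0.042]]'

```text
time: 20.65
ee_pos: [0.5043, -0.1475, 0.041]
ee_rot: [2.247, 2.194, 0.001]
ft_force: [-0.2, -0.3, 0.8]
opening: 0.486
```

Run:
```python
from h import *
need((.5041,-.1474,.041),-1.1)
cap('side','s6'); crop('s6',340,150,420,220,8,'s6c')
```

```text
t 20.65 pos [ 0.5043 -0.1475  0.041 ] jaw -1.35 tilt 0.07 op 0.486 q6 -0.41 F [-0.2 -0.3  0.8]
d [-0.0002  0.0001 -0.    ] rot [0.03 0.07 0.25]
```

View pics/s6c.png

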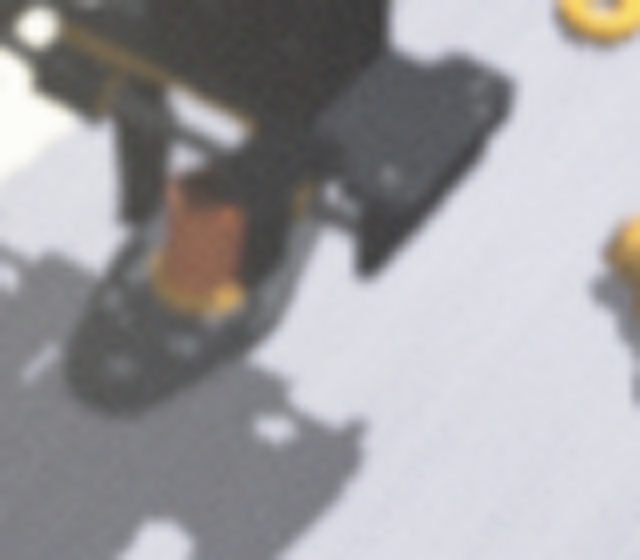

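>>> play_rows --deltas '[[[0,0,0],[0,0,0],0.02],[[0,0,0],[0,0,0],0.02],[[0,0,0],[0,0,0],0.02],[[0,0,0],[0,0,0],0.02],[[0,0,0],[0,0,0],0.02],[[0,0,0],[0,0,0],0.02],[[0,0,0],[0,0,0],0.02]]' --newtons 45

```text
time: 21.4
ee_pos: [0.504, -0.1474, 0.041]
ee_rot: [2.248, 2.194, 0.0]
ft_force: [0.2, 0.7, 0.2]
opening: 0.31
```

Run:
```python
from h import *
need((.5043,-.1475,.041),-1.1)
```

```text
t 21.4 pos [ 0.504  -0.1474  0.041 ] jaw -1.39 tilt 0.03 op 0.31 q6 -0.41 F [0.2 0.7 0.2]
d [ 0.0003 -0.0001  0.    ] rot [0.02 0.02 0.29]
```

>>> play_rows --deltas '[[[0,0,0.008],[0,0,0],0.02],[[0,0,0.018],[0,0,0],0.02],[[0,0,0.03],[0,0,0],0.02],[[0,0,0.03],[0,0,-1],0.02],[[0.003,0.015,0.025],[0,0,-2],0.02],[[0.007,0.03,0.015],[0,0,-2],0.02],[[0.008,0.035,0.006],[0,0,-2],0.02],[[0.008,0.035,0],[0,0,-2],0.02]]'

```text
time: 22.2
ee_pos: [0.5224, -0.0299, 0.1731]
ee_rot: [-2.417, -1.986, 0.007]
ft_force: [1.2, -0.3, -6.0]
opening: 0.311
```

Run:
```python
from h import *
need((.5479,.0882,.17),-12.4)
```

```text
t 22.2 pos [ 0.5224 -0.0299  0.1731] jaw -11.19 tilt 0.83 op 0.311 q6 -0.02 F [ 1.2 -0.3 -6. ]
d [ 0.0255  0.1181 -0.0031] rot [-0.46 -0.69 -1.21]
```

>>> play_rows --deltas '[[[0.007,0.03,0.002],[-0.2,-0.3,-0.5],0.02],[[0.006,0.028,0],[-0.2,-0.2,-0.5],0.02],[[0.005,0.024,0],[0,0,0],0.02],[[0.003,0.015,0],[0,0,0],0.02],[[0.002,0.008,0],[0,0,0],0.02],[[0.001,0.004,0],[0,0,0],0.02],[[0,0,0],[0,0,0],0.02]]'

```text
time: 22.9
ee_pos: [0.5424, 0.0883, 0.1722]
ee_rot: [-2.435, -1.971, 0.012]
ft_force: [-0.6, -0.4, -6.1]
opening: 0.31
```

Run:
```python
from h import *
need((.5479,.0882,.165),-12.4)
```

```text
t 22.9 pos [0.5424 0.0883 0.1722] jaw -12.02 tilt 0.69 op 0.31 q6 0.23 F [-0.6 -0.4 -6.1]
d [ 0.0055 -0.0001 -0.0072] rot [-0.15 -0.67 -0.38]
```

>>> play_rows --deltas '[[[0.003,0,-0.003],[-0.1,-0.4,-0.2],0.02],[[0.002,0,-0.003],[0,-0.2,-0.1],0.02],[[0,0,0],[0,0,0],0.02]]'

```text
time: 23.2
ee_pos: [0.5474, 0.0861, 0.1652]
ee_rot: [-2.449, -1.966, 0.002]
ft_force: [0.3, -0.1, -6.0]
opening: 0.307
```

Run:
```python
from h import *
need((.5479,.0882,.155),-12.4)
cap('side','s7');cap('top','t7')
need((.5479,.0882,.155),-12.4)
crop('s7',260,160,350,240,8,'s7c');crop('t7',250,120,350,220,6,'t7c')
```

```text
t 23.2 pos [0.5474 0.0861 0.1652] jaw -12.48 tilt 0.09 op 0.307 q6 0.23 F [ 0.3 -0.1 -6. ]
d [ 0.0005  0.0021 -0.0102] rot [ 0.02 -0.09  0.08]
t 23.3 pos [0.5474 0.0862 0.1656] jaw -12.46 tilt 0.08 op 0.311 q6 0.23 F [-0.7  0.4 -6.1]
d [ 0.0005  0.002  -0.0106] rot [ 0.01 -0.08  0.06]
```

View pics/s7c.png

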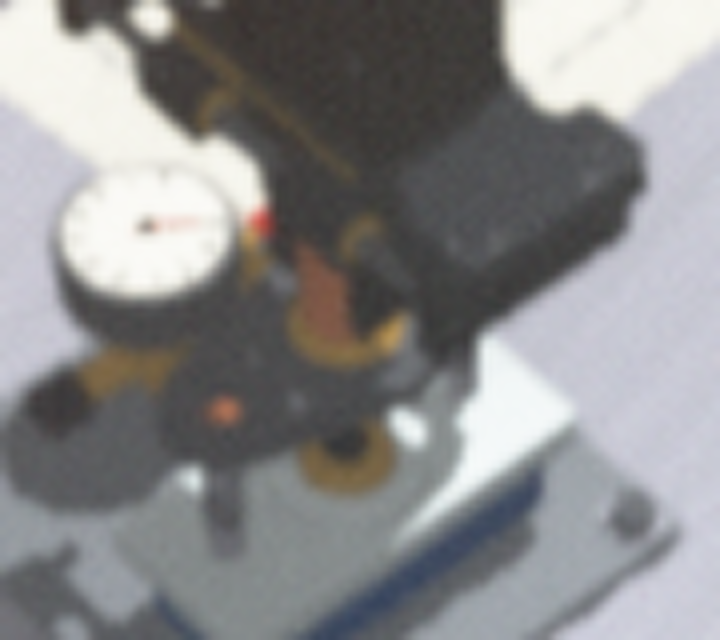

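View pics/t7c.png

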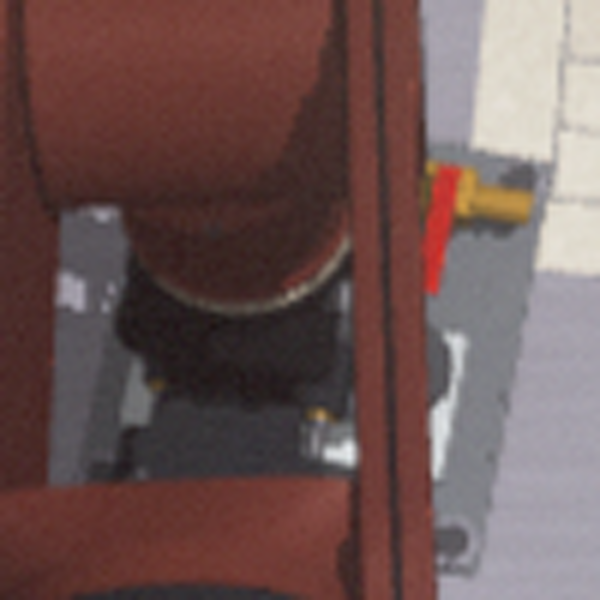

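Run:
```python
from h import *
for z in(.125,.130,.135):
    for (x,y) in((225,410),):
        X=ray('side',260+(x+.5)/8-.5,160+(y+.5)/8-.5,z)[:2]+[.0015,-.0024]; print(z,X.round(4))
for yw in(-11,-12,-13):
    a=np.radians(yw); print(yw,(np.array([.5474,.0862])+.05*np.array([-np.sin(a),np.cos(a)])).round(4))
```

```text
0.125 [0.5614 0.1302]
0.13 [0.5587 0.1331]
0.135 [0.556  0.1359]
-11 [0.5569 0.1353]
-12 [0.5578 0.1351]
-13 [0.5586 0.1349]
```

>>> play_rows --deltas '[[[0.0005,0.001,-0.004],[0,0,0],0.02],[[0,0.001,-0.004],[0,0,0],0.02],[[0,0,-0.002],[0,0,0],0.02],[[0,0,0],[0,0,0],0.02]]'

```text
time: 23.7
ee_pos: [0.548, 0.0878, 0.1549]
ee_rot: [-2.45, -1.966, 0.002]
ft_force: [-1.2, -0.9, -6.0]
opening: 0.308
```

Run:
```python
from h import *
need((.5479,.0882,.150),-12.4)
cap('side','s8')
crop('s8',260,160,350,240,8,'s8c')
need((.5479,.0882,.150),-12.4)
```

```text
t 23.7 pos [0.548  0.0878 0.1549] jaw -12.52 tilt 0.07 op 0.308 q6 0.24 F [-1.2 -0.9 -6. ]
d [-0.0001  0.0004 -0.0049] rot [ 0.01 -0.07  0.12]
t 23.75 pos [0.5481 0.0878 0.155 ] jaw -12.52 tilt 0.07 op 0.312 q6 0.24 F [-0.4  0.7 -6. ]
d [-0.0002  0.0004 -0.005 ] rot [ 0.01 -0.07  0.12]
```

View pics/s8c.png

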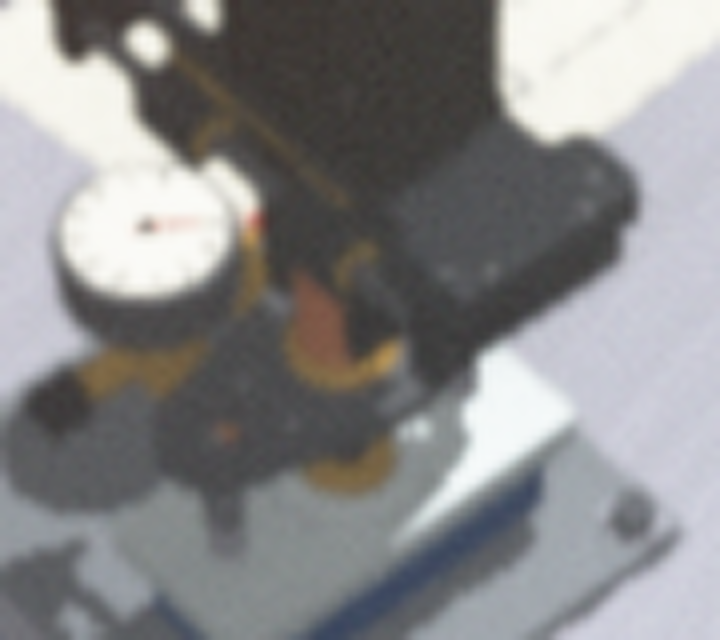

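Looks aligned. Descend slowly through the tips and watch the force.

>>> play_rows --deltas '[[[0,0.0004,-0.003],[0,0,0.1],0.02],[[0,0,-0.004],[0,0,0],0.02],[[0,0,-0.003],[0,0,0],0.02],[[0,0,-0.001],[0,0,0],0.02]]'

```text
time: 24.15
ee_pos: [0.5483, 0.0884, 0.1434]
ee_rot: [-2.448, -1.969, 0.001]
ft_force: [-0.2, 0.7, -5.3]
opening: 0.311
```

Run:
```python
from h import *
need((.5479,.0882,.140),-12.4)
```

```text
t 24.15 pos [0.5483 0.0884 0.1434] jaw -12.39 tilt 0.03 op 0.311 q6 0.23 F [-0.2  0.7 -5.3]
d [-0.0004 -0.0002 -0.0034] rot [ 0.01 -0.03 -0.01]
```

>>> play_rows --deltas '[[[-0.0003,-0.0002,-0.002],[0,0,0],0.02],[[0,0,-0.002],[0,0,0],0.02],[[0,0,-0.002],[0,0,0],0.02]]'

```text
time: 24.45
ee_pos: [0.548, 0.0882, 0.137]
ee_rot: [-2.448, -1.969, 0.001]
ft_force: [0.7, 0.0, -5.3]
opening: 0.306
```

Run:
```python
from h import *
need((.5479,.0882,.130),-12.4);print(r.get_obs()['wrist_torque'])
```

```text
t 24.45 pos [0.548  0.0882 0.137 ] jaw -12.39 tilt 0.02 op 0.306 q6 0.23 F [ 0.7  0.  -5.3]
d [-0.0001  0.     -0.007 ] rot [ 0.01 -0.02 -0.01]
[-0.07779464 -0.10820831  0.04679695]
```

Past the tapers with no contact. Continue to just above the seat (TCP 0.109).

>>> play_rows --deltas '[[[0,0,-0.003],[0,0,0],0.02],[[0,0,-0.004],[0,0,0],0.02],[[0,0,-0.005],[0,0,0],0.02],[[0,0,-0.004],[0,0,0],0.02],[[0,0,-0.003],[0,0,0],0.02],[[0,0,-0.001],[0,0,0],0.02]]'

```text
time: 25.05
ee_pos: [0.5478, 0.0882, 0.1148]
ee_rot: [-2.448, -1.968, 0.001]
ft_force: [0.2, 0.4, -6.1]
opening: 0.31
```

Run:
```python
from h import *
need((.5479,.0882,.109),-12.4);print(r.get_obs()['wrist_torque'])
```

```text
t 25.05 pos [0.5478 0.0882 0.1148] jaw -12.4 tilt 0.05 op 0.31 q6 0.23 F [ 0.2  0.4 -6.1]
d [ 0.0001  0.     -0.0058] rot [ 0.01 -0.05 -0.  ]
[-0.0592289  -0.06303078  0.0275732 ]
```

>>> play_rows --deltas '[[[0,0,-0.002],[0,0,0],0.02],[[0,0,-0.002],[0,0,0],0.02],[[0,0,-0.001],[0,0,0],0.02],[[0,0,-0.0007],[0,0,0],0.02]]'

```text
time: 25.45
ee_pos: [0.548, 0.0882, 0.1089]
ee_rot: [-2.448, -1.968, 0.001]
ft_force: [-2.8, -0.6, -0.8]
opening: 0.309
```

>>> play_rows --deltas '[[[0,0,-0.0008],[0,0,0],0.02]]'

```text
time: 25.55
ee_pos: [0.548, 0.0882, 0.1089]
ee_rot: [-2.448, -1.968, 0.001]
ft_force: [-5.5, 0.6, 3.2]
opening: 0.311
```

Run:
```python
from h import *
need((.5479,.0882,.109),-12.4);print(r.get_obs()['wrist_torque'])
```

```text
t 25.55 pos [0.548  0.0882 0.1089] jaw -12.39 tilt 0.06 op 0.311 q6 0.23 F [-5.5  0.6  3.2]
d [-0.0001  0.      0.0001] rot [ 0.01 -0.05 -0.01]
[-0.09139401  0.83703226 -0.03659865]
```

>>> play_rows --deltas '[[[0,0,0],[0,0,0],0.05],[[0,0,0],[0,0,0],0.05],[[0,0,0],[0,0,0],0.05],[[0,0,0],[0,0,0],0.05],[[0,0,0],[0,0,0],0.05],[[0,0,0],[0,0,0],0.05]]'

```text
time: 26.15
ee_pos: [0.5522, 0.0883, 0.1129]
ee_rot: [2.444, 1.965, 0.011]
ft_force: [-0.6, -0.1, -0.2]
opening: 0.572
```

>>> play_rows --deltas '[[[0,0,0.01],[0,0,0],0.055],[[0,0,0.025],[0,0,0],0.055],[[0,0,0.03],[0,0,0],0.055],[[-0.006,-0.03,0.02],[0,0,0],0.055],[[-0.007,-0.045,0],[0,0,0],0.055],[[-0.01,-0.045,0],[0,0,0],0.055],[[-0.01,-0.045,0],[0,0,0],0.055],[[-0.01,-0.045,0],[0,0,0],0.055]]'

```text
time: 26.95
ee_pos: [0.5087, -0.1231, 0.2077]
ee_rot: [2.429, 1.975, 0.018]
ft_force: [1.2, -0.1, 0.3]
opening: 0.631
```

Run:
```python
from h import *
need((.4545,-.364,.06),-12.1)
cap('side','s9');cap('top','t9')
crop('s9',250,170,350,250,7,'s9c')
crop('t9',250,120,350,220,6,'t9c')
crop('t9',440,150,490,225,8,'t9w')
need((.4545,-.364,.06),-12.1)
```

```text
t 26.95 pos [ 0.5087 -0.1231  0.2077] jaw -11.76 tilt 0.89 op 0.631 q6 -0.19 F [ 1.2 -0.1  0.3]
d [-0.0542 -0.2409 -0.1477] rot [ 0.07  0.88 -0.34]
t 27.05 pos [ 0.5082 -0.1267  0.2077] jaw -12.14 tilt 0.88 op 0.63 q6 -0.19 F [0.6 0.8 0.2]
d [-0.0537 -0.2373 -0.1477] rot [0.19 0.85 0.04]
```

View pics/s9c.png

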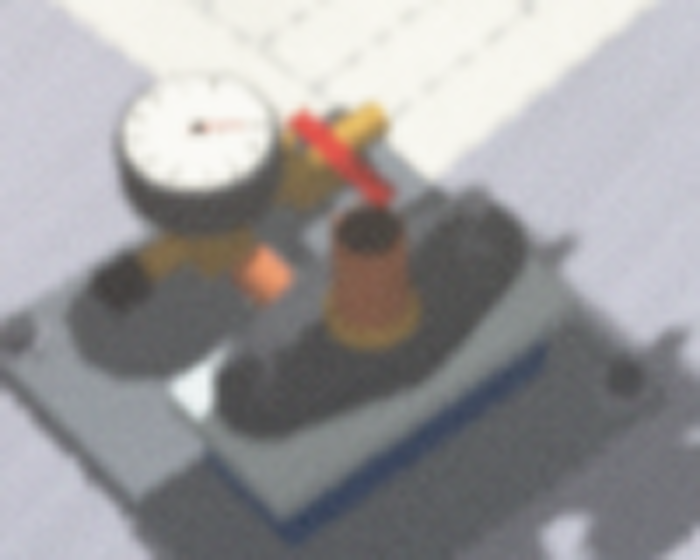

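View pics/t9c.png

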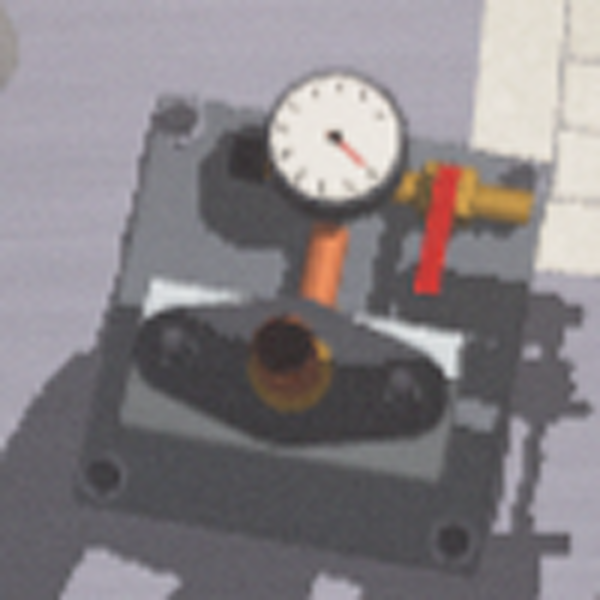

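>>> play_rows --deltas '[[[-0.01,-0.043,-0.01],[0,0.4,0],0.06],[[-0.01,-0.044,-0.02],[0,0.4,0],0.06],[[-0.01,-0.044,-0.025],[0,0,0],0.06],[[-0.01,-0.044,-0.025],[0,0,0],0.06],[[-0.008,-0.03,-0.02],[0,0,0],0.06],[[-0.004,-0.02,-0.015],[0,0,0],0.06],[[-0.002,-0.01,-0.008],[0,0,0],0.06],[[0,0,0],[0,0,0],0.06]]'

```text
time: 27.85
ee_pos: [0.457, -0.365, 0.0892]
ee_rot: [2.434, 1.968, 0.009]
ft_force: [-0.1, 0.6, 0.7]
opening: 0.69
```

Run:
```python
from h import *
need((.4548,-.3643,.05),-12.1)
```

```text
t 27.85 pos [ 0.457  -0.365   0.0892] jaw -12.07 tilt 0.75 op 0.69 q6 -0.6 F [-0.1  0.6  0.7]
d [-0.0022  0.0007 -0.0392] rot [ 0.31  0.68 -0.03]
```

>>> play_rows --deltas '[[[-0.002,0.0005,-0.015],[0.3,0.4,0],0.06],[[0,0,-0.015],[0,0.2,0],0.06],[[0,0,-0.012],[0,0,0],0.06],[[0,0,-0.006],[0,0,0],0.06],[[0,0,-0.002],[0,0,0],0.06],[[0,0,0],[0,0,0],0.06]]'

```text
time: 28.45
ee_pos: [0.4577, -0.3598, 0.0368]
ee_rot: [2.437, 1.981, 0.003]
ft_force: [0.7, 0.2, 0.1]
opening: 0.682
```

Run:
```python
from h import *
need((.4548,-.3643,.0165),-12.1)
cap('side','s10');cap('top','t10')
need((.4548,-.3643,.0165),-12.1)
crop('s10',370,110,450,180,8,'s10c');crop('t10',430,170,500,250,8,'t10c')
```

```text
t 28.45 pos [ 0.4577 -0.3598  0.0368] jaw -11.76 tilt 0.12 op 0.682 q6 -0.6 F [0.7 0.2 0.1]
d [-0.0029 -0.0045 -0.0203] rot [-0.02  0.12 -0.34]
t 28.55 pos [ 0.4579 -0.3603  0.0374] jaw -11.78 tilt 0.16 op 0.688 q6 -0.6 F [-0.9 -0.7  0.2]
d [-0.0031 -0.004  -0.0209] rot [ 0.02  0.16 -0.32]
```

View pics/s10c.png

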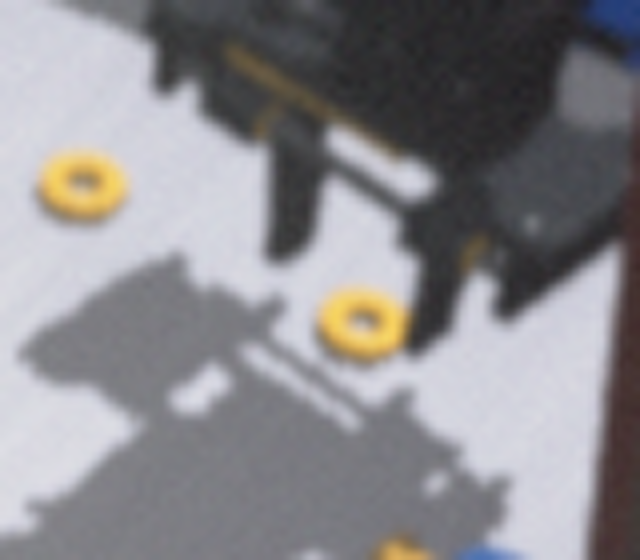

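View pics/t10c.png

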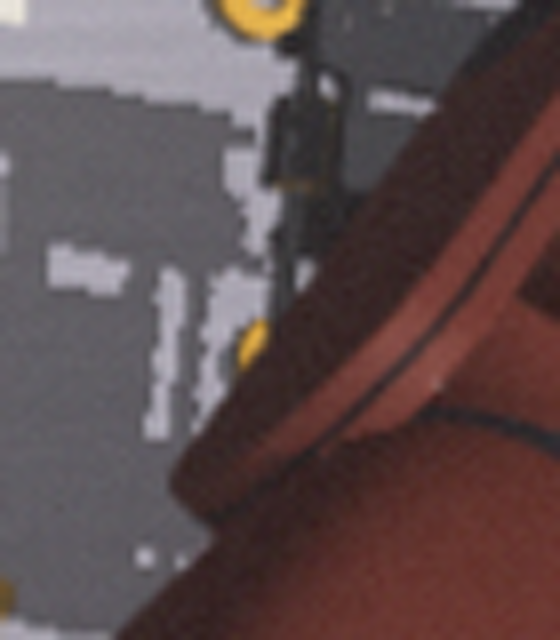

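>>> play_rows --deltas '[[[-0.002,-0.002,0],[0,0.1,-0.3],0.06],[[-0.001,-0.002,-0.007],[0,0,0],0.06],[[0,0,-0.008],[0,0,0],0.06],[[0,0,-0.003],[0,0,0],0.06],[[0,0,-0.001],[0,0,0],0.06]]'

```text
time: 29.05
ee_pos: [0.4554, -0.3661, 0.0187]
ee_rot: [2.441, 1.971, 0.001]
ft_force: [-0.5, -0.1, 0.8]
opening: 0.691
```

Run:
```python
from h import *
need((.4548,-.3643,.0165),-12.1)
```

```text
t 29.05 pos [ 0.4554 -0.3661  0.0187] jaw -12.15 tilt 0.26 op 0.691 q6 -0.6 F [-0.5 -0.1  0.8]
d [-0.0006  0.0018 -0.0022] rot [0.17 0.19 0.05]
```

>>> play_rows --deltas '[[[-0.0005,0.0018,-0.0015],[0.2,0.2,0],0.04],[[0,0,-0.0005],[0,0,0],0.03],[[0,0,0],[0,0,0],0.03],[[0,0,0],[0,0,0],0.03],[[0,0,0],[0,0,0],0.03],[[0,0,0],[0,0,0],0.03],[[0,0,0],[0,0,0],0.03],[[0,0,0],[0,0,0],0.03]]' --newtons 10

```text
time: 29.85
ee_pos: [0.4549, -0.3639, 0.0164]
ee_rot: [-2.443, -1.973, -0.0]
ft_force: [0.2, 0.0, -0.1]
opening: 0.397
```

>>> play_rows --deltas '[[[0,0,0],[0,0,0],0.03],[[0,0,0],[0,0,0],0.03]]' --newtons 15

```text
time: 30.05
ee_pos: [0.4549, -0.364, 0.0164]
ee_rot: [-2.443, -1.973, -0.0]
ft_force: [0.6, 0.1, 0.2]
opening: 0.395
```

Run:
```python
from h import *
need((.4548,-.3643,.0165),-12.1)
a=np.radians(-12.1);s=np.array([-np.sin(a),np.cos(a)])*.05
print(np.array([.5479,.0882])-s,np.array([.5479,.0882])+s)
```

```text
t 30.05 pos [ 0.4549 -0.364   0.0164] jaw -12.14 tilt 0.07 op 0.395 q6 -0.6 F [0.6 0.1 0.2]
d [-0.0001 -0.0003  0.0001] rot [-0.06 -0.04  0.04]
[0.53741907 0.03931084] [0.55838093 0.13708916]
```

>>> play_rows --deltas '[[[0,0,0.008],[0,0,0],0.03],[[0,0,0.025],[0,0,0],0.03],[[0.003,0.015,0.03],[0,0,0],0.03],[[0.007,0.035,0.03],[0,0,0],0.03],[[0.009,0.042,0.025],[0,0,0],0.03],[[0.01,0.045,0.015],[0,0,0],0.03],[[0.01,0.046,0.008],[0,0,0],0.03],[[0.01,0.046,0],[0,0,0],0.03]]'

```text
time: 30.85
ee_pos: [0.5039, -0.1329, 0.1677]
ee_rot: [2.451, 1.958, 0.006]
ft_force: [1.9, 0.6, 0.1]
opening: 0.392
```

Run:
```python
from h import *
need((.5374,.0393,.16),-12.1)
```

```text
t 30.85 pos [ 0.5039 -0.1329  0.1677] jaw -12.76 tilt 0.33 op 0.392 q6 -0.19 F [1.9 0.6 0.1]
d [ 0.0335  0.1722 -0.0077] rot [0.05 0.32 0.66]
```

>>> play_rows --deltas '[[[0.008,0.042,0],[0,0.2,0.4],0.03],[[0.008,0.04,0],[0,0.1,0.2],0.03],[[0.007,0.035,0],[0,0,0],0.03],[[0.005,0.025,0],[0,0,0],0.03],[[0.003,0.013,0],[0,0,0],0.03],[[0.001,0.006,0],[0,0,0],0.03],[[0,0,0],[0,0,0],0.03]]'

```text
time: 31.55
ee_pos: [0.538, 0.04, 0.1743]
ee_rot: [2.431, 1.979, 0.009]
ft_force: [0.4, -0.1, -0.1]
opening: 0.4
```

Run:
```python
from h import *
need((.5374,.0393,.14),-12.1)
```

```text
t 31.55 pos [0.538  0.04   0.1743] jaw -11.72 tilt 0.54 op 0.4 q6 0.13 F [ 0.4 -0.1 -0.1]
d [-0.0006 -0.0007 -0.0343] rot [ 0.11  0.53 -0.38]
```

>>> play_rows --deltas '[[[-0.0005,-0.0005,-0.008],[0.1,0.3,-0.2],0.03],[[0,0,-0.012],[0,0.2,-0.1],0.03],[[0,0,-0.008],[0,0,0],0.03],[[0,0,-0.003],[0,0,0],0.03],[[0,0,0],[0,0,0],0.03]]'

```text
time: 32.05
ee_pos: [0.5363, 0.035, 0.1392]
ee_rot: [-2.447, -1.969, 0.005]
ft_force: [-0.3, 0.2, -1.1]
opening: 0.398
```

Run:
```python
from h import *
need((.5374,.0393,.13),-12.1)
cap('side','s11')
need((.5374,.0393,.13),-12.1)
crop('s11',260,160,350,240,8,'s11c')
```

```text
t 32.05 pos [0.5363 0.035  0.1392] jaw -12.35 tilt 0.19 op 0.398 q6 0.14 F [-0.3  0.2 -1.1]
d [ 0.0011  0.0043 -0.0092] rot [ 0.06 -0.18  0.25]
t 32.1 pos [0.5363 0.035  0.1394] jaw -12.35 tilt 0.19 op 0.398 q6 0.14 F [-0.5 -0.6 -0.9]
d [ 0.0011  0.0043 -0.0094] rot [ 0.07 -0.17  0.25]
```

View pics/s11c.png

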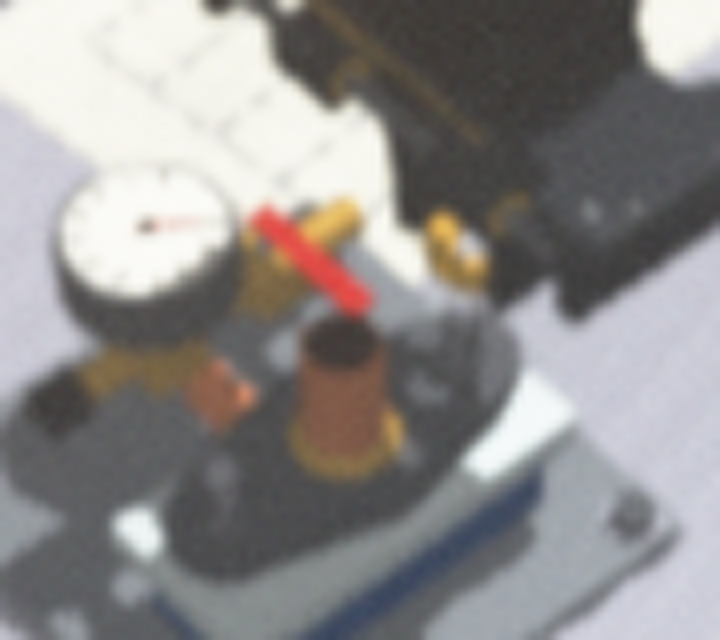

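Run:
```python
from h import *
c=np.array([.5363,.0350]); b=np.array([.0015,-.0024])
img=cv2.imread('pics/s11c.png')
for z in(.123,.131):
  for R,col in((.018,(255,0,0)),(.0075,(0,255,0))):
    pts=[]
    for t in np.linspace(0,2*np.pi,60):
        X=[*(c+R*np.array([np.cos(t),np.sin(t)])-b),z]; u,v=proj('side',X); pts.append([(u-260+.5)*8-.5,(v-160+.5)*8-.5])
    cv2.polylines(img,[np.int32(pts)],True,col,1)
cv2.imwrite('pics/s11o.png',img)
```

```text
(no output)
```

View pics/s11o.png

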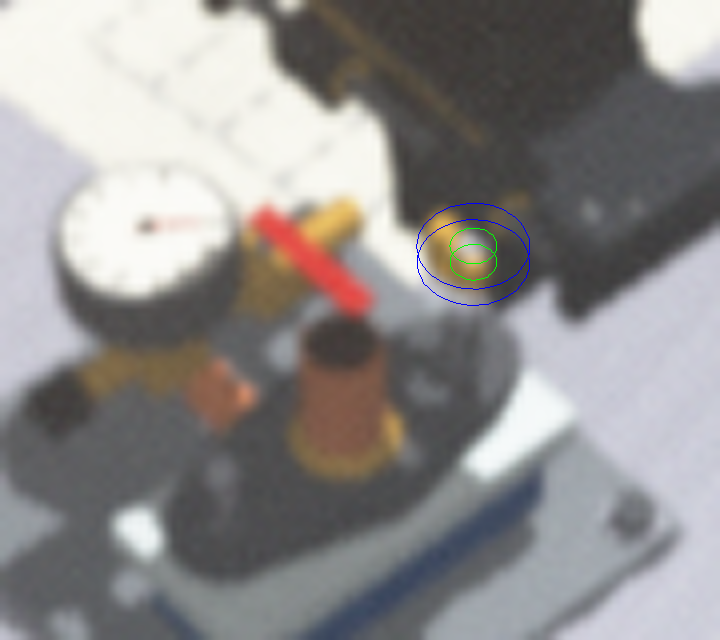

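>>> play_rows --deltas '[[[0.0008,0.0025,0],[0,-0.2,0.2],0.03],[[0.0003,0.0018,-0.003],[0,0,0],0.03],[[0,0,-0.004],[0,0,0],0.03],[[0,0,-0.002],[0,0,0],0.03],[[0,0,0],[0,0,0],0.03]]'

```text
time: 32.6
ee_pos: [0.5383, 0.0397, 0.1306]
ee_rot: [2.441, 1.973, 0.002]
ft_force: [0.3, 0.4, 0.0]
opening: 0.403
```

Run:
```python
from h import *
need((.5374,.0393,.122),-12.1)
p,d=cap('side','s12')
need((.5374,.0393,.122),-12.1)
crop('s12',280,160,350,220,10,'s12c')
o=r.get_obs(); c=o['ee_pos'][:2]; b=np.array([.0015,-.0024]); zz=o['ee_pos'][2]-.0164
img=cv2.imread('pics/s12c.png')
for z in(zz,zz+.008):
  for R,col in((.018,(255,0,0)),(.0075,(0,255,0))):
    pts=[]
    for t in np.linspace(0,2*np.pi,60):
        u,v=proj('side',[*(c+R*np.array([np.cos(t),np.sin(t)])-b),z]); pts.append([(u-280+.5)*10-.5,(v-160+.5)*10-.5])
    cv2.polylines(img,[np.int32(pts)],True,col,1)
cv2.imwrite('pics/s12o.png',img)
```

```text
t 32.6 pos [0.5383 0.0397 0.1306] jaw -12.12 tilt 0.17 op 0.403 q6 0.14 F [0.3 0.4 0. ]
d [-0.0009 -0.0004 -0.0086] rot [0.07 0.16 0.02]
t 32.65 pos [0.5383 0.0397 0.1308] jaw -12.12 tilt 0.18 op 0.396 q6 0.14 F [-0.6  0.6 -0.3]
d [-0.0009 -0.0004 -0.0088] rot [0.07 0.17 0.02]
```

View pics/s12c.png

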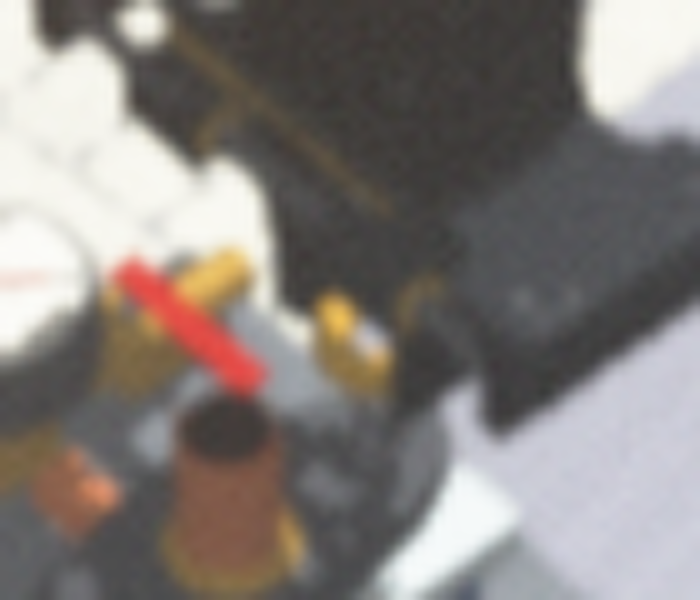

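View pics/s12o.png

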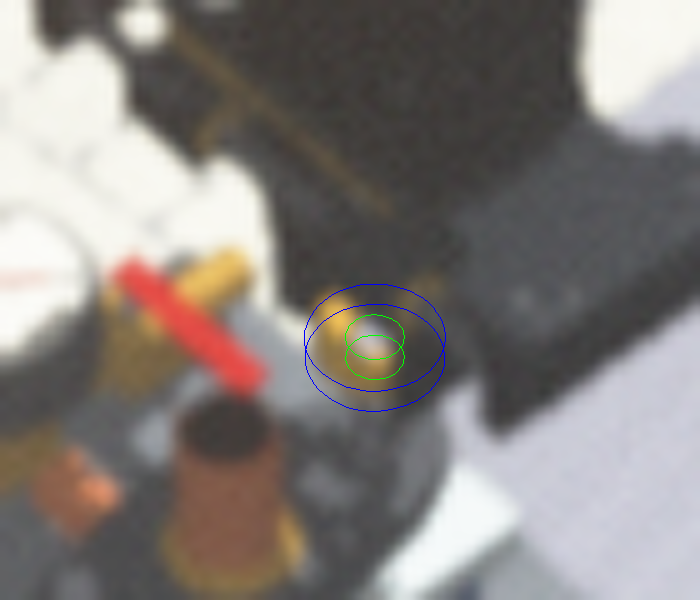

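>>> play_rows --deltas '[[[-0.0005,0.0016,-0.003],[0,0.2,0],0.03],[[0,0,-0.003],[0,0,0],0.03],[[0,0,-0.003],[0,0,0],0.03],[[0,0,-0.001],[0,0,0],0.03]]'

```text
time: 33.05
ee_pos: [0.5381, 0.0415, 0.1204]
ee_rot: [2.443, 1.974, -0.001]
ft_force: [0.6, -0.1, 0.1]
opening: 0.393
```

Run:
```python
from h import *
need((.5378,.0413,.1194),-12.1); print(r.get_obs()['wrist_torque'])
```

```text
t 33.05 pos [0.5381 0.0415 0.1204] jaw -12.12 tilt 0.07 op 0.393 q6 0.14 F [ 0.6 -0.1  0.1]
d [-0.0003 -0.0002 -0.001 ] rot [ 0.07 -0.01  0.02]
[ 0.0115233  -0.07851523  0.02684109]
```

>>> play_rows --deltas '[[[0,0,-0.002],[0,0,0],0.03],[[0,0,-0.002],[0,0,0],0.03],[[0,0,-0.001],[0,0,0],0.03]]'

```text
time: 33.35
ee_pos: [0.538, 0.0414, 0.1147]
ee_rot: [2.443, 1.974, -0.002]
ft_force: [-0.9, -0.6, -1.1]
opening: 0.399
```

Run:
```python
from h import *
need((.5378,.0413,.1194),-12.1); print(r.get_obs()['wrist_torque'])
```

```text
t 33.35 pos [0.538  0.0414 0.1147] jaw -12.12 tilt 0.08 op 0.399 q6 0.14 F [-0.9 -0.6 -1.1]
d [-0.0002 -0.0001  0.0047] rot [ 0.07 -0.02  0.02]
[ 0.01325622 -0.1610755  -0.03841058]
```

>>> play_rows --deltas '[[[0,0,-0.003],[0,0,0],0.03],[[0,0,-0.004],[0,0,0],0.03],[[0,0,-0.004],[0,0,0],0.03],[[0,0,-0.003],[0,0,0],0.03],[[0,0,-0.002],[0,0,0],0.03]]'

```text
time: 33.85
ee_pos: [0.538, 0.0414, 0.0974]
ee_rot: [2.443, 1.974, -0.002]
ft_force: [0.1, -0.2, -1.1]
opening: 0.395
```

Run:
```python
from h import *
need((.5378,.0413,.0944),-12.1); print(r.get_obs()['wrist_torque'])
cap('side','s13');crop('s13',260,160,350,240,8,'s13c')
```

```text
t 33.85 pos [0.538  0.0414 0.0974] jaw -12.13 tilt 0.07 op 0.395 q6 0.14 F [ 0.1 -0.2 -1.1]
d [-0.0002 -0.0001 -0.003 ] rot [ 0.07 -0.02  0.03]
[-0.01737866 -0.09681886 -0.07167225]
```

View pics/s13c.png

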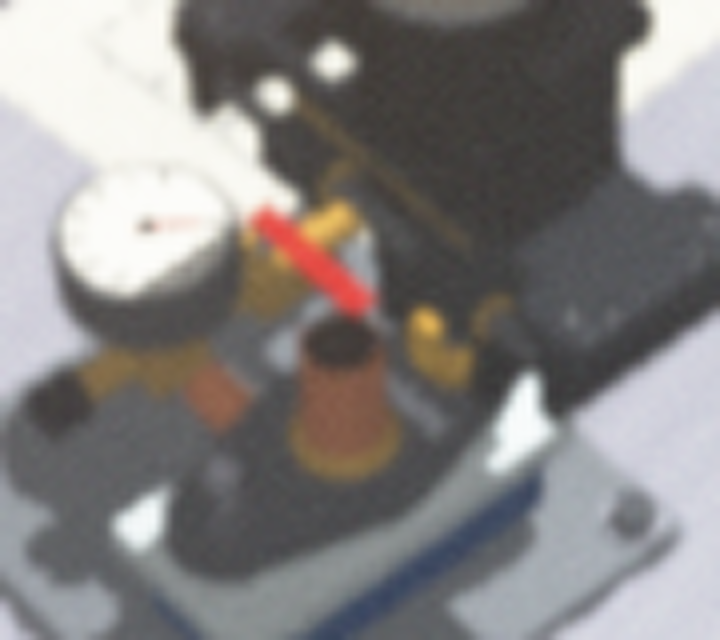

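Threaded on the stud. Lower to contact and release, watching for the drift by opening gradually.

>>> play_rows --deltas '[[[0,0,-0.0015],[0,0,0],0.03],[[0,0,-0.0012],[0,0,0],0.03],[[0,0,-0.0006],[0,0,0],0.03]]'

```text
time: 34.2
ee_pos: [0.5379, 0.0413, 0.0939]
ee_rot: [2.443, 1.974, -0.002]
ft_force: [-2.2, -0.8, 4.8]
opening: 0.396
```

Run:
```python
from h import *
need((.5378,.0413,.0944),-12.1); print(r.get_obs()['wrist_torque'])
```

```text
t 34.2 pos [0.5379 0.0413 0.0939] jaw -12.12 tilt 0.09 op 0.396 q6 0.14 F [-2.2 -0.8  4.8]
d [-0.0001  0.      0.0005] rot [ 0.08 -0.04  0.02]
[-0.12335338  0.28437858 -0.01309499]
```

>>> play_rows --deltas '[[[0,0,0],[0,0,0],0.05],[[0,0,0],[0,0,0],0.055],[[0,0,0],[0,0,0],0.055],[[0,0,0],[0,0,0],0.055],[[0,0,0],[0,0,0],0.055],[[0,0,0.01],[0,0,0],0.055],[[0,0,0.025],[0,0,0],0.055],[[0,0,0.03],[0,0,0],0.055]]'

```text
time: 35.0
ee_pos: [0.5345, 0.0415, 0.1571]
ee_rot: [-2.44, -1.971, 0.012]
ft_force: [0.5, 0.3, 0.5]
opening: 0.628
```

>>> play_rows --deltas '[[[0.002,-0.03,0.02],[0,0,0],0.06],[[0.005,-0.045,0],[0,0,0],0.06],[[0.006,-0.046,0],[0,0,0],0.06],[[0.006,-0.046,0],[0,0,0],0.06],[[0.006,-0.046,0],[0,0,0],0.06],[[0.006,-0.046,-0.01],[0,0,0],0.06],[[0.006,-0.046,-0.02],[0,0,0],0.06],[[0.005,-0.035,-0.02],[0,0,0],0.06]]'

```text
time: 35.8
ee_pos: [0.5836, -0.3067, 0.1469]
ee_rot: [2.421, 1.975, 0.011]
ft_force: [0.6, 0.3, -0.0]
opening: 0.689
```

Run:
```python
from h import *
need((.5855,-.3692,.05),-12.1)
cap('side','s14');cap('top','t14')
need((.5855,-.3692,.05),-12.1)
crop('s14',260,160,350,240,8,'s14c')
crop('t14',250,120,350,220,6,'t14c')
```

```text
t 35.8 pos [ 0.5836 -0.3067  0.1469] jaw -11.56 tilt 1.07 op 0.689 q6 -0.4 F [ 0.6  0.3 -0. ]
d [ 0.0019 -0.0625 -0.0969] rot [ 0.5   0.95 -0.54]
t 35.9 pos [ 0.5814 -0.3076  0.143 ] jaw -11.76 tilt 0.73 op 0.684 q6 -0.4 F [-0.9 -0.4 -0.2]
d [ 0.0041 -0.0616 -0.093 ] rot [ 0.36  0.63 -0.34]
```

View pics/s14c.png

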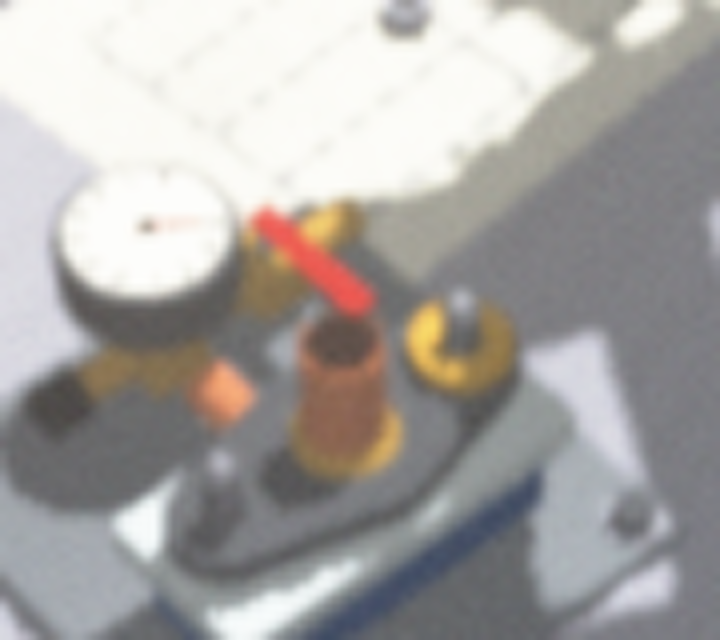

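View pics/t14c.png

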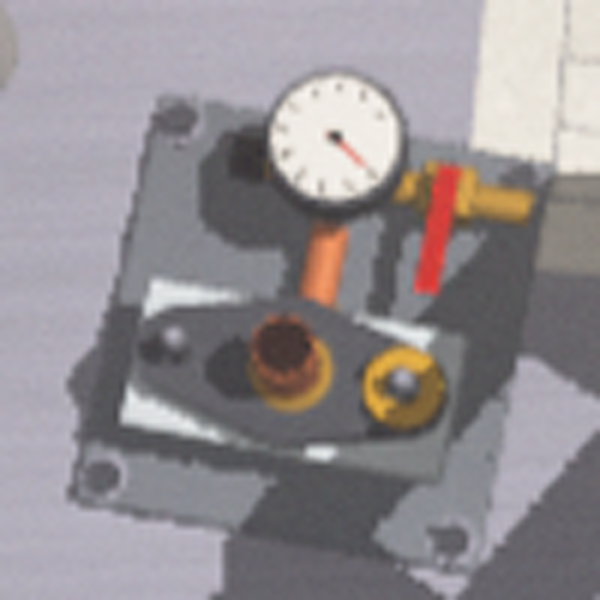

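First washer is flat on the flange with the stud through it. Now washer two; the screwdriver tip lies farther +x, so approach straight.

>>> play_rows --deltas '[[[0.002,-0.02,-0.02],[0.3,0.5,-0.3],0.06],[[0.001,-0.02,-0.02],[0,0.1,0],0.06],[[0.001,-0.014,-0.02],[0,0,0],0.06],[[0,-0.006,-0.015],[0,0,0],0.06],[[0,-0.001,-0.01],[0,0,0],0.06],[[0,0,-0.005],[0,0,0],0.06],[[0,0,0],[0,0,0],0.06]]'

```text
time: 36.6
ee_pos: [0.5876, -0.3675, 0.0551]
ee_rot: [2.44, 1.975, 0.004]
ft_force: [-0.3, 0.3, 0.3]
opening: 0.689
```

Run:
```python
from h import *
need((.5855,-.3692,.03),-12.1)
cap('side','s15');cap('top','t15')
crop('s15',340,90,430,160,8,'s15c');crop('t15',420,130,510,210,8,'t15c')
need((.5855,-.3692,.03),-12.1)
```

```text
t 36.6 pos [ 0.5876 -0.3675  0.0551] jaw -12.03 tilt 0.21 op 0.689 q6 -0.46 F [-0.3  0.3  0.3]
d [-0.0021 -0.0017 -0.0251] rot [ 0.02  0.21 -0.07]
t 36.7 pos [ 0.5882 -0.3679  0.0563] jaw -12.02 tilt 0.3 op 0.69 q6 -0.46 F [ 0.2 -0.3  0.8]
d [-0.0027 -0.0013 -0.0263] rot [ 0.09  0.29 -0.08]
```

View pics/s15c.png

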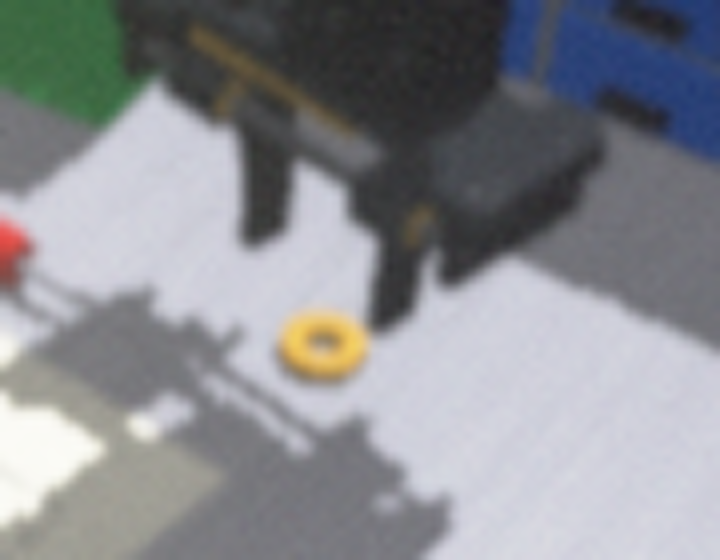

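View pics/t15c.png

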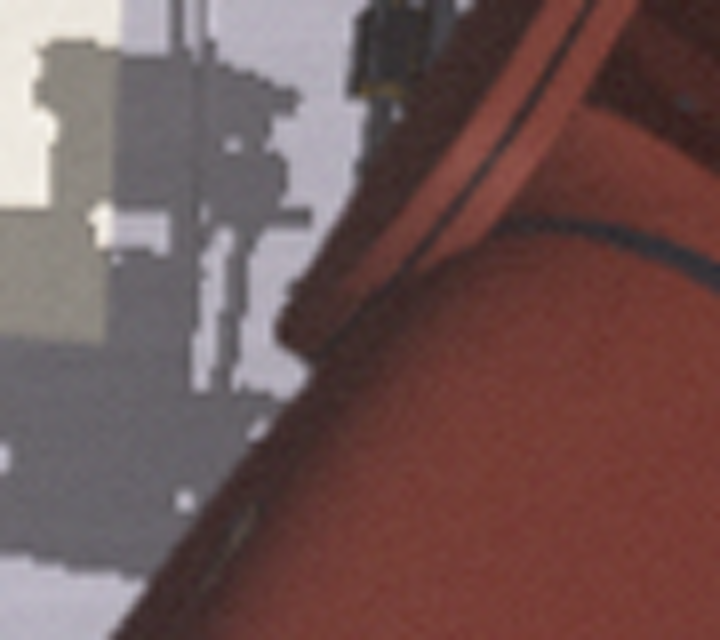

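>>> play_rows --deltas '[[[-0.0015,-0.001,-0.008],[0.1,0.2,0],0.06],[[-0.001,-0.0003,-0.012],[0,0.1,0],0.06],[[0,0,-0.01],[0,0,0],0.06],[[0,0,-0.005],[0,0,0],0.06],[[0,0,-0.001],[0,0,0],0.06]]'

```text
time: 37.2
ee_pos: [0.5868, -0.369, 0.0197]
ee_rot: [2.438, 1.977, 0.001]
ft_force: [0.3, -0.2, 0.6]
opening: 0.688
```

Run:
```python
from h import *
need((.5855,-.3692,.0165),-12.1)
```

```text
t 37.2 pos [ 0.5868 -0.369   0.0197] jaw -11.95 tilt 0.16 op 0.688 q6 -0.47 F [ 0.3 -0.2  0.6]
d [-0.0013 -0.0002 -0.0032] rot [ 0.1   0.12 -0.15]
```

>>> play_rows --deltas '[[[-0.0012,-0.0002,-0.002],[0.1,0.1,-0.1],0.045],[[0,0,-0.001],[0,0,0],0.03],[[0,0,0],[0,0,0],0.03],[[0,0,0],[0,0,0],0.03],[[0,0,0],[0,0,0],0.03],[[0,0,0],[0,0,0],0.03],[[0,0,0],[0,0,0],0.03],[[0,0,0],[0,0,0],0.03]]' --newtons 15

```text
time: 38.0
ee_pos: [0.5857, -0.3695, 0.0169]
ee_rot: [2.442, 1.975, 0.001]
ft_force: [-0.8, -0.4, -0.5]
opening: 0.398
```

>>> play_rows --deltas '[[[0,0,0],[0,0,0],0.03],[[0,0,0],[0,0,0],0.03]]'

```text
time: 38.2
ee_pos: [0.5858, -0.3695, 0.017]
ee_rot: [2.442, 1.975, 0.001]
ft_force: [-0.3, -0.1, -0.9]
opening: 0.402
```

Run:
```python
from h import *
need((.5855,-.3692,.0165),-12.1)
```

```text
t 38.2 pos [ 0.5858 -0.3695  0.017 ] jaw -12.07 tilt 0.05 op 0.402 q6 -0.47 F [-0.3 -0.1 -0.9]
d [-0.0003  0.0003 -0.0005] rot [ 0.01  0.05 -0.03]
```

>>> play_rows --deltas '[[[0,0,0.008],[0,0,0],0.03],[[0,0,0.025],[0,0,0],0.03],[[0,0.015,0.03],[0,0,0],0.03],[[-0.002,0.035,0.03],[0,0,0],0.03],[[-0.003,0.042,0.028],[0,0,0],0.03],[[-0.003,0.045,0.022],[0,0,0],0.03],[[-0.003,0.046,0.012],[0,0,0],0.03],[[-0.003,0.046,0],[0,0,0],0.03]]'

```text
time: 39.0
ee_pos: [0.5701, -0.14, 0.1811]
ee_rot: [2.448, 1.96, 0.006]
ft_force: [0.3, -0.4, 0.3]
opening: 0.401
```

Run:
```python
from h import *
need((.5584,.1371,.175),-12.1)
```

```text
t 39.0 pos [ 0.5701 -0.14    0.1811] jaw -12.63 tilt 0.38 op 0.401 q6 -0.16 F [ 0.3 -0.4  0.3]
d [-0.0117  0.2771 -0.0061] rot [0.1  0.36 0.53]
```

>>> play_rows --deltas '[[[-0.002,0.046,0],[0,0.2,0.3],0.03],[[-0.002,0.046,0],[0,0.1,0.2],0.03],[[-0.002,0.046,0],[0,0,0],0.03],[[-0.002,0.044,0],[0,0,0],0.03],[[-0.001,0.036,0],[0,0,0],0.03],[[-0.001,0.025,0],[0,0,0],0.03],[[0,0.015,0],[0,0,0],0.03],[[0,0.006,0],[0,0,0],0.03]]'

```text
time: 39.8
ee_pos: [0.5588, 0.1404, 0.1909]
ee_rot: [2.43, 1.976, 0.016]
ft_force: [0.3, -0.6, -0.9]
opening: 0.403
```

>>> play_rows --deltas '[[[0,0,-0.003],[0,0,0],0.03],[[0,0,-0.003],[0,0,0],0.03],[[0,0,0],[0,0,0],0.03]]'

```text
time: 40.1
ee_pos: [0.559, 0.1396, 0.1852]
ee_rot: [2.429, 1.976, 0.017]
ft_force: [-0.3, 0.4, 0.2]
opening: 0.401
```

Run:
```python
from h import *
need((.5584,.1371,.14),-12.1)
```

```text
t 40.1 pos [0.559  0.1396 0.1852] jaw -11.74 tilt 0.87 op 0.401 q6 0.32 F [-0.3  0.4  0.2]
d [-0.0006 -0.0025 -0.0452] rot [ 0.1   0.86 -0.36]
```

>>> play_rows --deltas '[[[-0.0005,-0.0015,-0.01],[0.1,0.5,-0.2],0.03],[[0,-0.001,-0.015],[0,0.3,-0.1],0.03],[[0,0,-0.012],[0,0,0],0.03],[[0,0,-0.006],[0,0,0],0.03],[[0,0,-0.002],[0,0,0],0.03],[[0,0,0],[0,0,0],0.03]]'

```text
time: 40.7
ee_pos: [0.5574, 0.1335, 0.1338]
ee_rot: [-2.445, -1.969, 0.006]
ft_force: [0.7, -0.5, -0.7]
opening: 0.403
```

Run:
```python
from h import *
need((.5584,.1371,.13),-12.1)
cap('side','s16')
need((.5584,.1371,.13),-12.1)
crop('s16',250,160,340,240,8,'s16c')
```

```text
t 40.7 pos [0.5574 0.1335 0.1338] jaw -12.33 tilt 0.25 op 0.403 q6 0.31 F [ 0.7 -0.5 -0.7]
d [ 0.001   0.0036 -0.0038] rot [ 0.04 -0.25  0.23]
t 40.75 pos [0.5574 0.1336 0.1341] jaw -12.32 tilt 0.23 op 0.402 q6 0.31 F [-0.5  0.5  0.3]
d [ 0.001   0.0035 -0.0041] rot [ 0.04 -0.23  0.22]
```

View pics/s16c.png

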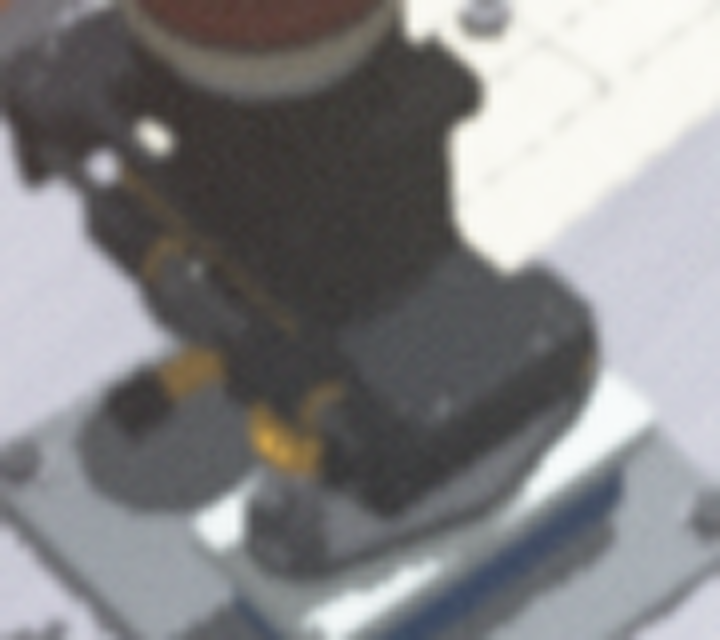

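>>> play_rows --deltas '[[[0.0006,0.002,0],[0,-0.2,0.2],0.03],[[0.0004,0.0016,-0.002],[0,0,0],0.03],[[0,0,-0.003],[0,0,0],0.03],[[0,0,0],[0,0,0],0.03]]'

```text
time: 41.15
ee_pos: [0.5597, 0.1381, 0.1305]
ee_rot: [2.441, 1.974, 0.004]
ft_force: [-0.6, 0.5, -0.2]
opening: 0.402
```

Run:
```python
from h import *
need((.5584,.1372,.122),-12.1)
```

```text
t 41.15 pos [0.5597 0.1381 0.1305] jaw -12.07 tilt 0.18 op 0.402 q6 0.32 F [-0.6  0.5 -0.2]
d [-0.0013 -0.0009 -0.0085] rot [ 0.02  0.18 -0.03]
```

>>> play_rows --deltas '[[[-0.001,-0.0008,-0.003],[0,0.2,0],0.03],[[0,0,-0.003],[0,0,0],0.03],[[0,0,-0.003],[0,0,0],0.03],[[0,0,-0.001],[0,0,0],0.03]]'

```text
time: 41.55
ee_pos: [0.5589, 0.1373, 0.1202]
ee_rot: [2.442, 1.976, -0.0]
ft_force: [-0.2, -0.9, 0.2]
opening: 0.4
```

Run:
```python
from h import *
need((.5584,.1372,.115),-12.1); print(r.get_obs()['wrist_torque'])
```

```text
t 41.55 pos [0.5589 0.1373 0.1202] jaw -12.05 tilt 0.02 op 0.4 q6 0.31 F [-0.2 -0.9  0.2]
d [-0.0005 -0.0001 -0.0052] rot [ 0.02  0.01 -0.05]
[-0.03510451 -0.08080055 -0.00887245]
```

>>> play_rows --deltas '[[[-0.0004,0,-0.002],[0,0,0],0.03],[[0,0,-0.002],[0,0,0],0.03],[[0,0,-0.002],[0,0,0],0.03]]'

```text
time: 41.85
ee_pos: [0.5585, 0.1372, 0.1136]
ee_rot: [2.442, 1.975, -0.0]
ft_force: [0.1, -0.0, -1.0]
opening: 0.399
```

Run:
```python
from h import *
need((.5584,.1372,.115),-12.1); print(r.get_obs()['wrist_torque'])
```

```text
t 41.85 pos [0.5585 0.1372 0.1136] jaw -12.07 tilt 0.02 op 0.399 q6 0.31 F [ 0.1 -0.  -1. ]
d [-0.0001  0.      0.0014] rot [ 0.02  0.01 -0.03]
[-0.01550508 -0.0520957  -0.00590947]
```

>>> play_rows --deltas '[[[0,0,-0.003],[0,0,0],0.03],[[0,0,-0.004],[0,0,0],0.03],[[0,0,-0.004],[0,0,0],0.03],[[0,0,-0.003],[0,0,0],0.03],[[0,0,-0.002],[0,0,0],0.03],[[0,0,-0.0015],[0,0,0],0.03]]'

```text
time: 42.45
ee_pos: [0.5582, 0.1372, 0.0941]
ee_rot: [-2.442, -1.976, 0.001]
ft_force: [0.2, -0.6, -1.0]
opening: 0.4
```

Run:
```python
from h import *
need((.5584,.1372,.095),-12.1); print(r.get_obs()['wrist_torque'])
```

```text
t 42.45 pos [0.5582 0.1372 0.0941] jaw -12.06 tilt 0.03 op 0.4 q6 0.31 F [ 0.2 -0.6 -1. ]
d [0.0002 0.     0.0009] rot [ 0.02 -0.03 -0.04]
[ 0.02521822 -0.07167182  0.00069187]
```

>>> play_rows --deltas '[[[0,0,-0.0007],[0,0,0],0.03],[[0,0,-0.0004],[0,0,0],0.03]]'

```text
time: 42.65
ee_pos: [0.5584, 0.1373, 0.0939]
ee_rot: [2.442, 1.976, -0.001]
ft_force: [-2.7, -0.6, 3.7]
opening: 0.402
```

>>> play_rows --deltas '[[[0,0,0],[0,0,0],0.05],[[0,0,0],[0,0,0],0.055],[[0,0,0],[0,0,0],0.055],[[0,0,0],[0,0,0],0.055],[[0,0,0],[0,0,0],0.055],[[0,0,0.01],[0,0,0],0.055],[[0,0,0.025],[0,0,0],0.055],[[0,0,0.03],[0,0,0],0.055]]'

```text
time: 43.45
ee_pos: [0.5548, 0.1368, 0.1562]
ee_rot: [-2.439, -1.973, 0.013]
ft_force: [0.4, 0.1, 0.0]
opening: 0.63
```

>>> play_rows --deltas '[[[-0.005,0.02,0.03],[0,0,0],0.06],[[-0.02,0.04,0.01],[0,0,0],0.06],[[-0.025,0.04,0],[0,0,0],0.06],[[-0.025,0.04,0],[0,0,0],0.06],[[-0.015,0.03,0],[0,0,0],0.06],[[-0.005,0.015,0],[0,0,0],0.06],[[0,0,0],[0,0,0],0.06],[[0,0,0],[0,0,0],0.06]]'

```text
time: 44.25
ee_pos: [0.4607, 0.3282, 0.2121]
ee_rot: [2.444, 1.971, 0.015]
ft_force: [0.5, -0.4, -0.6]
opening: 0.691
```

Run:
```python
from h import *
need((.5,.3,.2),-12.1)
cap('side','s17');cap('top','t17')
crop('s17',250,160,340,240,8,'s17c');crop('t17',250,120,350,220,6,'t17c')
```

```text
t 44.25 pos [0.4607 0.3282 0.2121] jaw -12.22 tilt 0.58 op 0.691 q6 0.69 F [ 0.5 -0.4 -0.6]
d [ 0.0393 -0.0282 -0.0121] rot [-0.27  0.51  0.11]
```

View pics/s17c.png

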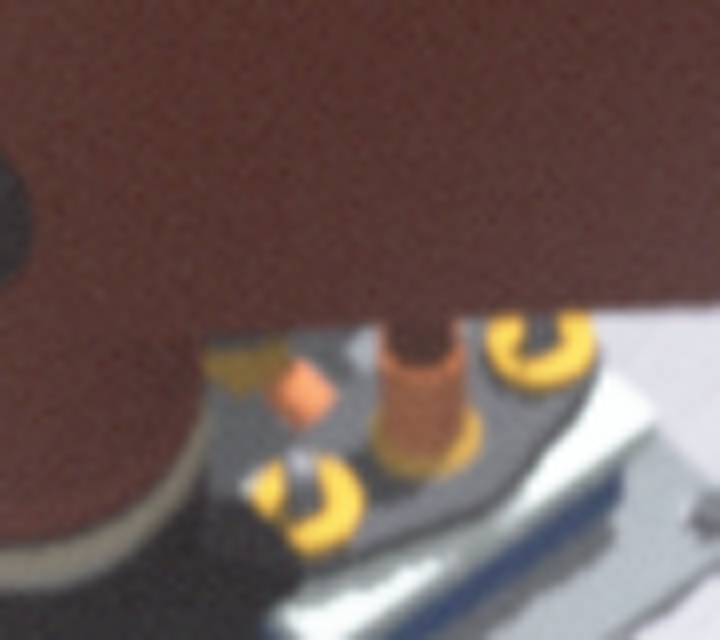

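View pics/t17c.png

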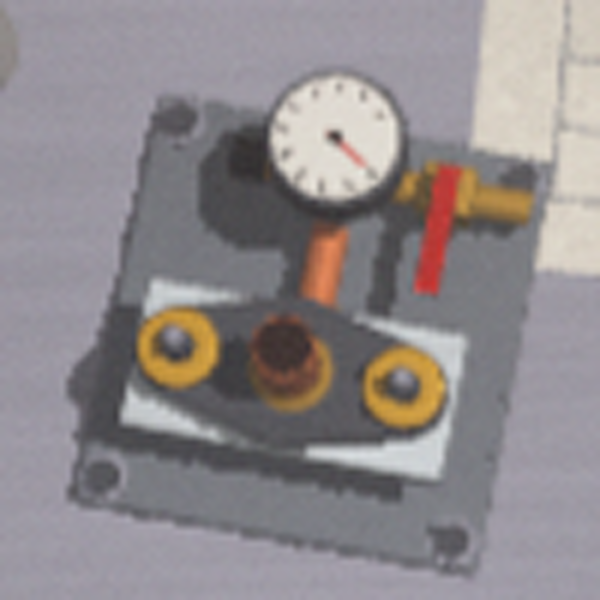

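View pics/t17.png

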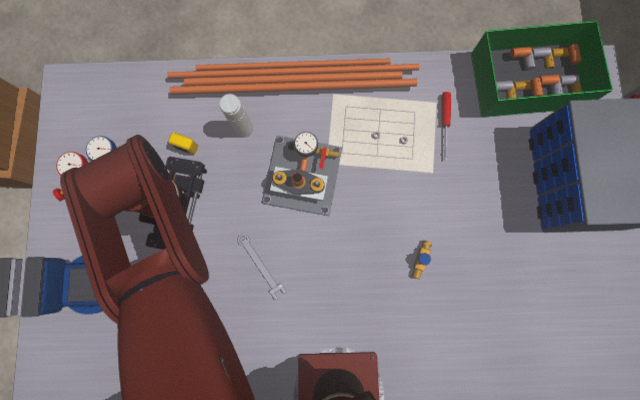

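Run:
```python
from h import *
X=cloud('top',np.load('pics/t17.npy')).reshape(-1,3)
for nm,c,a,b in(('L',(.5584,.1371),.009,.016),('R',(.5374,.0393),.009,.016),('flange',(.5479,.0882),.018,.028)):
    rr=np.linalg.norm(X[:,:2]-c,axis=1);m=(rr>a)&(rr<b);print(nm,m.sum(),np.percentile(X[m,2],[25,50,75]).round(4))
o=r.get_obs();print(np.abs(o['joint_vel']).max())
print(r.finish_job())
```

```text
L 80 [0.0853 0.0869 0.088 ]
R 76 [0.0849 0.0862 0.0875]
flange 179 [0.0775 0.0788 0.0801]
0.013337878151928098
the job is handed in; nothing more can be done
None
```

The job is done and handed in at about 44 s of the 72 s allowed. `finish_job` gives no verdict, so success rests on my own checks below.

1. **Ring:** I laid it over the nozzle and found the nozzle's centre, about (0.548, 0.088), by gently touching it from four sides.
2. **Flange:** I lowered it over both studs. It met no resistance on the way down and made contact at the expected height, so it was not dropped.
3. **Washers:** I put one on each stud, down to contact with the flange, and let go of both.

**Last checks**
- **Heights:** depth readings give the washer tops at 86.9 and 86.2 mm (expected 86) and the flange's upper face at 78.8 mm (expected 78).
- **Pictures:** the top and side views show a stud through each washer, with the flange flat on the ring. The gripper was clear of everything.
- **Other items:** in the last full top picture, the nuts, spray can, screwdriver, spanner, tape and valve look unmoved. The arm hid the tee, so I could not check it.

**Disagreements**
- The two cameras differed by 2 to 2.5 mm in y at the stand and at the washers.
- The first washer appeared 2 to 4 mm off-centre in the grip. I shifted its approach by about 2 mm, and it went on without force.

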